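# Put the samples back into the sprung-lid case

## Task

Put the shop's samples away: swing the lid of the wooden sample case up until it stays open by itself, and set every sample that is out on the table (candle tin, soap bar, hexagonal jar, oblong tin; one may be missing today) upright and right down in its own labelled nest, the one of its shape. When all are in, bring the lid down slowly by hand until it is fully shut, never letting its spring snap it shut, and leave the bell, the pepper mill and the jug where they stand.

Things in the scene. Friction and masses are not known exactly. Their poses are not given: they have to be found in the camera images.
- case: Low wooden sample case fixed on the table: a tray 150 (x) x 404 (y) x 40 mm high, walls 8 mm thick, open at the top when the lid is up, with four nests in a row along its y, 88 mm apart. Origin under its centre on the table; -x is the side with the lid's handle, +x the hinge side.
- lid_hinge (a point): Middle of the lid's hinge line, which runs along the case's y at the top of the +x wall: 75 mm behind the case's centre and 40 mm above the table. Its axes are those of the case.
- lid_handle (a point): Centre of the lid's pull: an upright brass disc, 32 mm across and 14 mm thick (its flat faces look along +y and -y of the case, to be pinched between them), on a 12 mm stem in the middle of the lid's handle-side edge. It turns with the lid: it lies 186 mm from the hinge line along the lid and 20 mm above it (towards the lid's top), 36 mm clear of the lid's edge. With the lid shut it is 60 mm above the table.
- lid (a joint): Angle of the lid (rad): 0 shut, 1.85 fully open, leaning back on its stop. The lid is a wooden cover 150 x 404 x 42 mm, 0.35 kg, that sits on the tray (top 82 mm above the table when shut). A hinge spring (about 0.06 to 0.12 N m) pulls it shut all the way: below about 1.55 rad spring and weight snap it shut when let go; past about 1.65 rad its weight tips it back and holds it open on the stop. Lifting or holding it at the pull takes up to about 2 N.
- candle_tin_centre (a point): Round sage candle tin, 63 mm across, 43 mm high. Its point is its centre, half-way up; z is up when it stands as it should.
- soap_bar_centre (a point): Bar of soap in a kraft band, 51 (its x) x 75 (its y) x 25 mm high. Its point is its centre, half-way up; z is up when it stands as it should.
- hex_jar_centre (a point): White hexagonal lidded jar, 54 mm across its flats (two of them look along its +y and -y), 62 mm over its corners, 55 mm high. Its point is its centre, half-way up; z is up when it stands as it should.
- oblong_tin_centre (a point): Oblong metal tin with round ends, 96 (its x) x 40 (its y) x 38 mm high. Its point is its centre, half-way up; z is up when it stands as it should.
- slot_round (a point): Nest of the candle tin: round fence, 71 to 73 mm inside. The nest is a light wood base with a 9 mm high fence, 5 mm thick, about 3 mm clear of the sample all round; a small pictured label of the same shape lies before it, on the handle side. The point is the middle of the nest's floor (10 mm above the table), its axes are those of the case. Where each nest stands in the row changes from start to start.
- slot_rect (a point): Nest of the soap bar: rectangular fence, 81 (case x) x 56 mm (case y) inside, so the soap's long side lies along the case's x. The nest is a light wood base with a 9 mm high fence, 5 mm thick, about 3 mm clear of the sample all round; a small pictured label of the same shape lies before it, on the handle side. The point is the middle of the nest's floor (10 mm above the table), its axes are those of the case. Where each nest stands in the row changes from start to start.
- slot_hex (a point): Nest of the hexagonal jar: hexagonal fence, 60 mm across its flats inside, two flats facing the case's +y and -y. The nest is a light wood base with a 9 mm high fence, 5 mm thick, about 3 mm clear of the sample all round; a small pictured label of the same shape lies before it, on the handle side. The point is the middle of the nest's floor (10 mm above the table), its axes are those of the case. Where each nest stands in the row changes from start to start.
- slot_oblong (a point): Nest of the oblong tin: fence with rounded ends, 102 (case x) x 46 mm (case y) inside; the tin's long side lies along the case's x. The nest is a light wood base with a 9 mm high fence, 5 mm thick, about 3 mm clear of the sample all round; a small pictured label of the same shape lies before it, on the handle side. The point is the middle of the nest's floor (10 mm above the table), its axes are those of the case. Where each nest stands in the row changes from start to start.
- bell_centre (a point): Bystander: brass hand bell, 62 mm across, 100 mm high, on the table behind the samples. Its centre.
- mill_centre (a point): Bystander: turned wooden pepper mill, 55 mm across, 162 mm high, on the table behind the samples. Its centre.
- jug_centre (a point): Bystander: stoneware jug, 120 mm across, 132 mm high, on the table to the right (-y) of the case. Its centre.
Not all that is in view belongs to the job. Leave any blue or yellow look-alike of the part that bears hex_jar_centre alone. What is shaped like the part that bears soap_bar_centre but black is not meant.

How it is judged (in metres and radians):
On the way, in this order (a step that is already met when the one before it is completed fails the run):
1. the lid is swung open past the point where it stays open (value of joint lid above 1.72 rad), for 0.3 s.
2. with the lid open, every sample present stands in its own nest (horizontal distance between candle_tin_centre and slot_round below 0.009 m and z of candle_tin_centre in the frame of slot_round between 0.0165 and 0.0255 m and angle between each of candle_tin_centre, soap_bar_centre, hex_jar_centre, oblong_tin_centre's own z axis and vertical below 0.1 rad and horizontal distance between soap_bar_centre and slot_rect below 0.009 m and z of soap_bar_centre in the frame of slot_rect between 0.008 and 0.017 m and horizontal distance between hex_jar_centre and slot_hex below 0.009 m and z of hex_jar_centre in the frame of slot_hex between 0.0225 and 0.0315 m and horizontal distance between oblong_tin_centre and slot_oblong below 0.009 m and z of oblong_tin_centre in the frame of slot_oblong between 0.014 and 0.023 m and value of joint lid above 1.2 rad), for 0.3 s.
At the end, for the whole second after the job is handed in: every sample present stands upright (within 0.1 rad) on the floor of its own nest (centre within 9 mm sideways, height within 4 to 5 mm) and the lid is shut (joint below 0.04 rad) (horizontal distance between candle_tin_centre and slot_round below 0.009 m and z of candle_tin_centre in the frame of slot_round between 0.0165 and 0.0255 m and angle between each of candle_tin_centre, soap_bar_centre, hex_jar_centre, oblong_tin_centre's own z axis and vertical below 0.1 rad and horizontal distance between soap_bar_centre and slot_rect below 0.009 m and z of soap_bar_centre in the frame of slot_rect between 0.008 and 0.017 m and horizontal distance between hex_jar_centre and slot_hex below 0.009 m and z of hex_jar_centre in the frame of slot_hex between 0.0225 and 0.0315 m and horizontal distance between oblong_tin_centre and slot_oblong below 0.009 m and z of oblong_tin_centre in the frame of slot_oblong between 0.014 and 0.023 m and value of joint lid below 0.04 rad); the robot touches nothing.
It fails at once if the lid snaps shut (closing faster than 3 rad/s) (velocity of joint lid below -3 rad/s).
It fails at once if the bell is moved by more than 4 cm or knocked over (distance of bell_centre from where it was at the start of the episode above 0.04 m or angle between bell_centre's own z axis and vertical above 0.5 rad).
It fails at once if the pepper mill is moved by more than 4 cm or knocked over (distance of mill_centre from where it was at the start of the episode above 0.04 m or angle between mill_centre's own z axis and vertical above 0.5 rad).
It fails at once if the jug is moved by more than 4 cm or knocked over (distance of jug_centre from where it was at the start of the episode above 0.04 m or angle between jug_centre's own z axis and vertical above 0.5 rad).
Of candle_tin, soap_bar, hex_jar, oblong_tin only 3 to 4 are there at a start; the rules pass over those that are not, and their reading is None.
At some moment in a run one of candle_tin, soap_bar, hex_jar, oblong_tin may be knocked a few centimetres aside while the robot is not near it.
It also fails if it takes over 210 s, if anything falls off the work surface, if the arm or the gripper's body presses on something with over 40 N, if the wrist force passes 120 N, or if a joint passes its speed limit or range.

## Robot

A 6-joint arm with a two-finger parallel gripper is mounted at the origin on a cart in front of the work surface, level with it; the furniture and walls round the work are solid. World frame = base frame: x ahead of the robot, y to its left, z up, the work surface at z = 0. Lengths are in mm, angles in degrees, forces in N, time in s.
With the tool pointing down it reaches from about 300 to 850 mm from the base axis. Payload 4.2 kg.
Tool frame: the origin (TCP) lies on the centre line of the jaws, within the pads' length; the fingertips stand 14 mm ahead of it and the grasp point (between the pads) lies 5 mm behind it; z points along the fingers, y is the line along which they close (so a half turn about z gives the same grasp; the last joint's range is limited). The gripper opens to 91 mm and grips with 3 to 60 N. Pads are 32 mm wide; open, the fingers measure 118 mm over their backs; the gripper's body (76 mm by 178 mm) begins 60 mm behind the grasp point.
Start: joints at [74.656, 18.312, 89.639, -0, 72.044, -1.146], TCP at [141.032, 557.451, 227.976] pointing down, gripper open.
Joint ranges: [-177.97, 177.97], [-48.28, 115.42], [12.27, 149.76], [-77.06, 257.06], [2.81, 150.46], [-146.56, 146.56]. Speed limits (degrees/s): [147.25, 147.25, 180, 180, 180, 180].

## Interface

Orientations are given as [roll, pitch, yaw] about the fixed x, y, z axes, in that order (R = Rz(yaw) Ry(pitch) Rx(roll)).
In Python, from workcell import env gives the robot as it stands.
- The arm moves only by the tool arm_command, never from a script. Its argument "motion" is a list of rows, each an object with "offset": the shift along the tool's x, y, z in m, a list of three; "spin": the turn about the tool's z in rad. In form: [{"offset": [tx, ty, tz], "spin": spin}, ...]. A call has 1 to 5 rows; each row shifts and turns the commanded pose from where the row before left it, along the tool's axes as they then stand; what a row does not reach is not made up. A row lasts 1/8 s, in which the tool goes at most 62.5 mm and 10.7 degrees, less where a joint would pass 70% of its speed; a pose out of reach is approached as far as the arm can. A call with a gripper value outside its range is refused whole. "jaw" is the finger opening in m, from 0 to 0.0912, set as the call begins (left out, the last holds). The fingers move at their own pace and stop on an object; "newtons" is the grip in N (left out, the last holds). Time passes only in rows, so rows that do not move let the fingers close. It gives the time, the measured TCP pose, the force, the opening and the grip force at its end, in the units of the state.
- env.state(): the state, without advancing time (a new reading comes with each control period).
- env.grab_frame(name): name is "scene" or "top"; returns (picture, depth): 480x640x3 uint8, blue, green, red; 480x640 float32, mm along the optical axis (not along the pixel's ray), 0 where there is no reading.
- env.camera_model(name): a dict with "fx", "fy", "cx", "cy" (pixels), "k1" (the pictures are not rectified: a ray, as slopes to the right and down, at radius r is drawn at 1 + k1 r^2 times it, then the intrinsics apply), "eye" and "rotation" of the camera in the world. Camera axes: x right, y down, z forward; pixel columns grow to the right and rows downward; lengths in mm; the calibration is good to about 2 mm. A picture is of the moment at which its call begins. camera_model takes no time and is no camera call.
- env.job_done(): hands the job in; it is judged then, once.
Trained networks look in the newest picture that a camera, given by its name, has taken for a name from the list of things; names that differ only in an ending like _2 or _b are one class to them, and where a whole thing is asked for, a point or a joint stands for the part that bears it (a point fixed in the world has none). Each returns a list of dicts, best first, with "score" (0 to 1); they miss things now and then, are a little off and sometimes report something else, mostly with a low value. They report only what shows in the picture. A call takes as long as a camera call. They do not tell look-alikes from the thing itself.
- env.boxes_of(camera, target): "bbox" ([left, top, right, bottom] in pixels, round what is visible of it).
- env.pinpoint(camera, target): "location" ([column, row] in pixels: a listed point, or the origin of a listed thing).
The state is a dict: "time_s": time; "qpos": joint angles; "qvel": joint speeds; "effort": joint torques, N m; "ee_pos": TCP position; "ee_rot": TCP orientation; "force": force on the tool from outside, world axes, zero at the start; "torque": the same for the moment, N m; "gripper_width": finger opening in mm; "gripper_force": force on a finger pad.
Only numpy, scipy, OpenCV 4.12 (cv2) and the standard library are available. Lean on these libraries where they do the work, as an engineer would, in place of code of your own. Each camera call takes 0.05 s, during which the arm holds its last target. There are 200 camera calls.

## Working session

There is one attempt and no reset: what is moved stays moved. The work goes in short steps, Python scripts to look and compute and a tool call to move; the robot and the scene stay as the last step left them, time stands still between calls to the robot, and variables do not carry over. Pictures are saved under pics/ and viewed, at most 14 in all, crops included, and the job is handed in when it is done.

Besides the shell and the picture viewer there is one more tool, called after "Emit:" by a JSON object that holds its "op" and its "data". arm_command: Moves the arm, as the interface text tells. Its arguments: {"type":"object","properties":{"motion":{"type":"array"},"jaw":{"type":"number"},"newtons":{"type":"number"}},"required":["motion"]}

```bash
mkdir -p pics; cat > h.py <<'E'
import numpy as np, cv2
from workcell import env
def model(c):
    m=env.camera_model(c); return m,np.array(m["rotation"]),np.array(m["eye"])
def ray(c,px):
    m,R,e=model(c)
    d=np.array([(px[0]-m["cx"])/m["fx"],(px[1]-m["cy"])/m["fy"]]); u=d.copy()
    for _ in range(20): u=d/(1+m["k1"]*(u@u))
    return e,R,np.array([u[0],u[1],1.0])
def at_z(c,px,z):
    e,R,u=ray(c,px); w=R@u; return e+w*(z-e[2])/w[2]
def at_depth(c,px,d):
    e,R,u=ray(c,px); return e+R@(u*d)
def cloud(c,depth):
    m,R,e=model(c); v,w=np.mgrid[0:480,0:640]
    x=np.stack([(w-m["cx"])/m["fx"],(v-m["cy"])/m["fy"]],-1); u=x.copy()
    for _ in range(15): u=x/(1+m["k1"]*(u**2).sum(-1,keepdims=True))
    P=np.concatenate([u,np.ones(u.shape[:2]+(1,))],-1)*depth[...,None]
    return P@R.T+e
E
python3 - <<'E'
from h import *
for c in("scene","top"):
    p,d=env.grab_frame(c); cv2.imwrite(f"pics/{c}0.png",p); np.save(f"{c}0.npy",d)
    m=env.camera_model(c); print(c,m)
    for n in["case","lid_handle","lid_hinge","candle_tin_centre","soap_bar_centre","hex_jar_centre","oblong_tin_centre","bell_centre","mill_centre","jug_centre"]:
        r=env.pinpoint(c,n); print(n,[(np.round(q["location"]).tolist(),round(q["score"],2),np.round(at_z(c,q["location"],25)[:2]).tolist()) for q in r[:4]])
print(env.state())
E
```

```text
scene {'fx': 558.1875872364117, 'fy': 558.1875872364117, 'cx': 311.09631083446794, 'cy': 246.10468045715336, 'k1': -0.08023074255210452, 'eye': array([ -513.98611189, -1257.15786387,   969.21875902]), 'rotation': array([-119.06906728,    1.49290569,  -42.23155644])}Traceback (most recent call last):
  File "<stdin>", line 6, in <module>
  File "h.py", line 11, in at_z
    e,R,u=ray(c,px); w=R@u; return e+w*(z-e[2])/w[2]
                                                ~^^^
IndexError: invalid index to scalar variable.
```

Rotation is given as roll/pitch/yaw; convert.

```bash
sed -i 's/return m,np.array(m\["rotation"\]),/return m,Rot.from_euler("xyz",m["rotation"],degrees=True).as_matrix(),/; 1a from scipy.spatial.transform import Rotation as Rot' h.py
python3 - <<'E'
from h import *
for c in("scene","top"):
    p,d=env.grab_frame(c); cv2.imwrite(f"pics/{c}0.png",p); np.save(f"{c}0.npy",d)
    m=env.camera_model(c); print(c,m["eye"],m["rotation"])
    for n in["case","lid_handle","lid_hinge","candle_tin_centre","soap_bar_centre","hex_jar_centre","oblong_tin_centre","bell_centre","mill_centre","jug_centre"]:
        r=env.pinpoint(c,n); print(n,[(np.round(q["location"]).tolist(),round(q["score"],2),np.round(at_z(c,q["location"],25)[:2]).tolist()) for q in r[:4]])
print(env.state())
E
```

```text
scene [ -513.98611189 -1257.15786387   969.21875902] [-119.06906728    1.49290569  -42.23155644]
case [([337.0, 273.0], 0.57, [551.0, -172.0]), ([212.0, 229.0], 0.23, [434.0, 374.0])]
lid_handle [([314.0, 270.0], 0.76, [508.0, -109.0])]
lid_hinge [([351.0, 255.0], 0.67, [664.0, -123.0])]
candle_tin_centre [([235.0, 241.0], 0.55, [441.0, 236.0])]
soap_bar_centre [([266.0, 234.0], 0.54, [555.0, 199.0]), ([376.0, 239.0], 0.47, [810.0, -106.0])]
hex_jar_centre [([188.0, 238.0], 0.84, [333.0, 381.0]), ([267.0, 200.0], 0.75, [741.0, 430.0]), ([213.0, 226.0], 0.72, [451.0, 392.0]), ([338.0, 272.0], 0.3, [555.0, -169.0])]
oblong_tin_centre [([241.0, 213.0], 0.65, [595.0, 412.0])]
bell_centre [([320.0, 213.0], 0.59, [812.0, 187.0])]
mill_centre [([289.0, 201.0], 0.7, [804.0, 364.0])]
jug_centre [([412.0, 308.0], 0.81, [570.0, -461.0])]
top [ 478.70324879  -57.63665293 1586.73906333] [-175.60902701    1.2248315   -88.32586346]
case [([371.0, 249.0], 0.94, [583.0, -142.0])]
lid_handle [([378.0, 293.0], 0.6, [471.0, -161.0])]
lid_hinge []
candle_tin_centre [([224.0, 305.0], 0.83, [428.0, 233.0])
[... 500 characters left out ...]
74.0], 0.67, [528.0, -510.0])]
{'time_s': 1.2, 'qpos': array([ 7.46569249e+01,  1.83106529e+01,  8.96413085e+01, -1.34838050e-03,
        7.20444847e+01, -1.14677239e+00]), 'qvel': array([-0.03179222,  0.04841784, -0.03569575,  0.06579165,  0.01464554,
       -0.0927904 ]), 'effort': array([ 1.20969918e-03, -4.12360346e+01, -2.32245827e+01,  7.29629723e-02,
        3.73602973e-02, -1.63868663e-05]), 'ee_pos': array([141.02806381, 557.42815373, 227.97276691]), 'ee_rot': array([1.79996473e+02, 1.35360343e-03, 1.65804113e+02]), 'force': array([ 0.03853035, -0.10546456,  0.64805727]), 'torque': array([0.03510822, 0.02687065, 0.0294316 ]), 'gripper_force': 0.0, 'gripper_width': 91.09853807467586}
```

View pics/scene0.png

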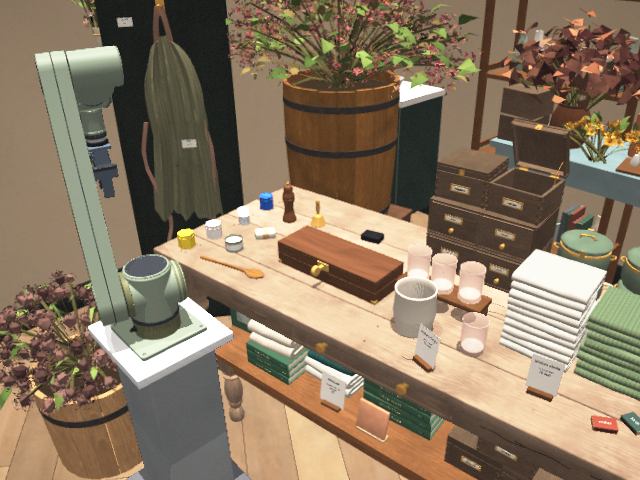

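View pics/top0.png

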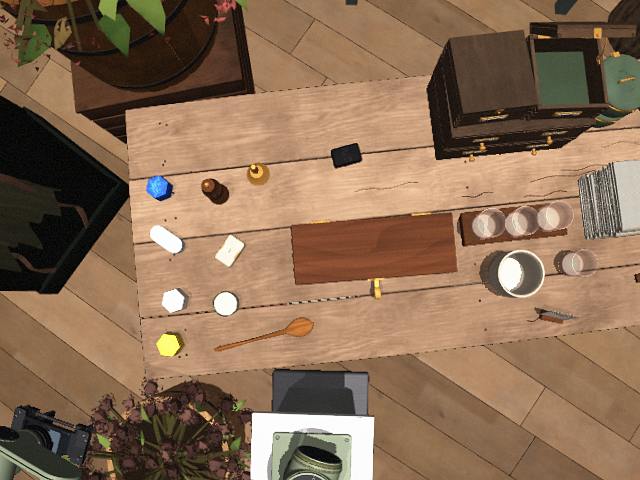

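The scene picture shows the case shut at (338,272), with its pull at (318,269). In the top picture:

- **Hex jars:** white (174,300), blue (159,187), yellow (169,344). The white one fits the description.
- **Soap bars:** cream (230,250), black (347,154). The cream one with the band fits.
- **Oblong tin:** (166,239).
- **Candle tin:** (226,303).

I'll confirm these in one crop and measure from depth.

```bash
cat >> h.py <<'E'
def blobs(c,d,zlo=8,zhi=200,xr=(250,900),yr=(-620,520),top=6):
    P=cloud(c,d); z=P[...,2]; m=(d>0)&(z>zlo)&(z<zhi)&(P[...,0]>xr[0])&(P[...,0]<xr[1])&(P[...,1]>yr[0])&(P[...,1]<yr[1])
    n,L,S,C=cv2.connectedComponentsWithStats(m.astype(np.uint8)); out=[]
    for i in range(1,n):
        if S[i,4]<40: continue
        Q=P[L==i]; zt=np.percentile(Q[:,2],95); T=Q[Q[:,2]>zt-top]
        (cx,cy),(w,h),a=cv2.minAreaRect(T[:,:2].astype(np.float32))
        if w<h: w,h,a=h,w,a+90
        out.append((C[i].round().tolist(),round(zt,1),(round(cx,1),round(cy,1)),(round(w,1),round(h,1)),round((a+90)%180-90,1),T[:,:2].mean(0).round(1).tolist()))
    return out
E
python3 - <<'E'
from h import *
d=np.load("top0.npy")
for b in blobs("top",d): print(*b)
P=cloud("top",d); print("table",np.median(P[310:330,240:280,2]))
p=cv2.imread("pics/top0.png"); a=cv2.resize(p[170:360,130:270],None,fx=3,fy=3,interpolation=cv2.INTER_CUBIC)
cv2.imwrite("pics/crop0.png",a)
E
```

```text
[492.0, 144.0] 192.5 (849.2, -455.2) (322.3, 71.7) 84.7 [849.2, -427.6]
[346.0, 155.0] 29.0 (828.3, -71.2) (73.7, 48.8) -74.3 [828.0, -70.8]
[257.0, 173.0] 96.7 (775.9, 161.8) (14.5, 14.2) 45.5 [775.8, 161.8]
[159.0, 187.0] 59.9 (729.3, 419.5) (56.6, 53.4) 52.9 [729.7, 419.1]
[215.0, 191.0] 151.5 (720.5, 263.5) (30.1, 24.8) 38.8 [719.2, 263.2]
[515.0, 223.0] 168.6 (653.6, -501.5) (238.2, 73.0) -82.3 [655.7, -502.7]
[373.0, 249.0] 86.9 (580.8, -145.6) (403.2, 149.7) -83.8 [582.7, -148.3]
[167.0, 239.0] 42.8 (593.5, 391.4) (95.1, 41.2) 60.2 [594.0, 392.7]
[230.0, 250.0] 29.0 (569.2, 226.1) (72.7, 48.5) -33.3 [569.1, 226.8]
[518.0, 273.0] 134.0 (527.4, -502.0) (116.7, 113.6) -4.6 [526.6, -504.8]
[175.0, 300.0] 59.8 (435.8, 359.9) (57.1, 53.7) -68.8 [436.4, 360.9]
[225.0, 303.0] 41.5 (432.2, 228.7) (61.5, 60.0) -14.3 [431.5, 230.8]
[549.0, 315.0] 102.6 (433.5, -602.9) (32.6, 2.2) 75.8 [433.4, -603.1]
[304.0, 325.0] 15.0 (384.5, 27.3) (47.3, 38.4) 41.3 [384.4, 25.4]
[289.0, 330.0] 16.4 (368.1, 62.7) (54.1, 26.0) -88.2 [367.4, 61.9]
[170.0, 344.0] 59.3 (322.0, 367.6) (55.7, 55.3) -4.8 [322.1, 368.2]
[249.0, 341.0] 16.3 (337.1, 167.1) (151.6, 9.8) -73.2 [337.9, 164.8]
table -0.18234196857463303
```

View pics/crop0.png

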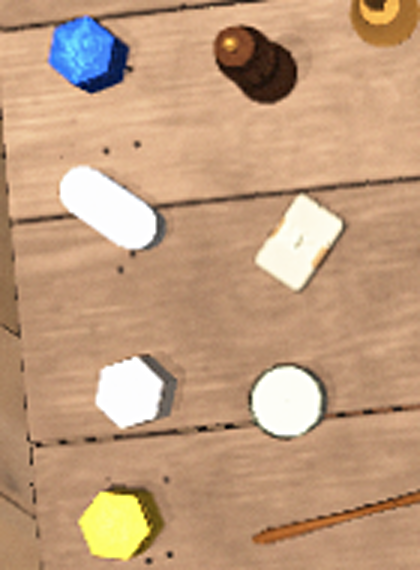

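The crop confirms them: white hex jar (crop 132,391), cream soap bar (300,243), candle tin (288,400) and oblong tin (110,208). The blue and yellow jars get left alone. Next I work out the approach to the lid pull.

```bash
cat >> h.py <<'E'
CY=6.2
def go(target,yaw,frm=None,fyaw=None):
    "spin first (rad total), then tool offset (m) in the new frame"
    s=env.state(); p=np.array(frm if frm is not None else s["ee_pos"]); y0=s["ee_rot"][2] if fyaw is None else fyaw
    dy=(yaw-y0+180)%360-180; a=np.radians(yaw); d=np.array(target)-p
    o=np.array([d[0]*np.cos(a)+d[1]*np.sin(a), d[0]*np.sin(a)-d[1]*np.cos(a), -d[2]])/1000
    print("spin",round(-np.radians(dy),4),"off",o.round(4),"min rows",int(np.ceil(np.linalg.norm(o)/.0625)),"spinrows",int(np.ceil(abs(dy)/10.7)))
E
python3 - <<'E'
from h import *
for n in[2]:
    go([470.5,-157.6,150],186.2)
for c,z in(("top",60),("scene",60)):
    r=env.pinpoint(c,"lid_handle")[0]; print(c,at_z(c,r["location"],z).round(1),r["score"])
d=np.load("top0.npy");P=cloud("top",d);Q=P[270:305,360:395].reshape(-1,3);Q=Q[(Q[:,2]>50)&(Q[:,0]<500)&(Q[:,0]>440)]
print(len(Q),Q.min(0),Q.max(0),Q.mean(0))
E
```

```text
spin -0.356 off [-0.2503 -0.7464  0.078 ] min rows 13 spinrows 2
top [ 471.6 -158.7   60. ] 0.6
scene [ 470.1 -151.3   60. ] 0.76
102 [ 457.92797356 -164.83697161   51.67270497] [ 498.14937578  -57.63665293 1586.73906333] [ 477.38572775 -152.96921072  128.15436065]
```

Emit:
{"op": "arm_command", "data": {"motion": [{"offset": [0,0,0],"spin": -0.178},{"offset": [0,0,0],"spin": -0.178},{"offset": [-0.0167,-0.05,0],"spin": 0},{"offset": [-0.0167,-0.05,0],"spin": 0},{"offset": [-0.0167,-0.05,0],"spin": 0}], "jaw": 0.04, "newtons": 20}}

```text
time_s: 1.92
ee_pos: [207.5, 412.4, 228.0]
ee_rot: [180.0, 0.0, -173.8]
force: [0.6, 0.1, 0.8]
gripper_width: 44.4
gripper_force: 0.0
```

Emit:
{"op": "arm_command", "data": {"motion": [{"offset": [-0.0167,-0.05,0],"spin": 0},{"offset": [-0.0167,-0.05,0],"spin": 0},{"offset": [-0.0167,-0.05,0],"spin": 0},{"offset": [-0.0167,-0.05,0],"spin": 0},{"offset": [-0.0167,-0.05,0],"spin": 0}]}}

```text
time_s: 2.55
ee_pos: [317.6, 172.7, 228.3]
ee_rot: [180.0, 0.1, -173.8]
force: [1.2, -0.2, 0.7]
gripper_width: 39.8
gripper_force: 0.0
```

Emit:
{"op": "arm_command", "data": {"motion": [{"offset": [-0.0167,-0.05,0],"spin": 0},{"offset": [-0.0167,-0.05,0.0],"spin": 0},{"offset": [-0.0167,-0.05,0.02],"spin": 0},{"offset": [-0.0167,-0.05,0.02],"spin": 0},{"offset": [0,0,0.03],"spin": 0}]}}

```text
time_s: 3.18
ee_pos: [407.3, -20.4, 158.0]
ee_rot: [-179.9, 0.2, -174.1]
force: [-0.9, 0.2, 0.0]
gripper_width: 39.7
gripper_force: 0.0
```

```bash
python3 - <<'E'
from h import *
s=env.state(); print(s["ee_pos"],s["ee_rot"],s["qpos"],s["gripper_width"])
go([471,-157.5,55],186.2)
E
```

```text
[407.31724468 -20.39545283 157.98895708] [-179.92898481    0.20900277 -174.10577841] [-4.45691860e+00  6.83597238e+00  1.16163232e+02 -3.86157952e-02
  5.67824406e+01 -1.00329918e+02] 39.67120276620605
spin -0.0053 off [-0.0485 -0.1432  0.103 ] min rows 3 spinrows 1
```

Emit:
{"op": "arm_command", "data": {"motion": [{"offset": [-0.0121,-0.0358,0],"spin": -0.005},{"offset": [-0.0121,-0.0358,0],"spin": 0},{"offset": [-0.0121,-0.0358,0],"spin": 0},{"offset": [-0.0121,-0.0358,0],"spin": 0},{"offset": [0,0,0],"spin": 0}]}}

```text
time_s: 3.8
ee_pos: [470.3, -156.2, 157.9]
ee_rot: [-180.0, 0.1, -173.7]
force: [-0.6, 0.4, -0.8]
gripper_width: 40.3
gripper_force: 0.0
```

```bash
python3 - <<'E'
from h import *
go([471,-157.5,55],186.2)
p,d=env.grab_frame("scene"); a=p[200:330,240:400]; cv2.imwrite("pics/s1.png",cv2.resize(a,None,fx=4,fy=4,interpolation=cv2.INTER_CUBIC))
E
```

```text
spin 0.0023 off [-0.0006 -0.0014  0.1029] min rows 2 spinrows 1
```

View pics/s1.png

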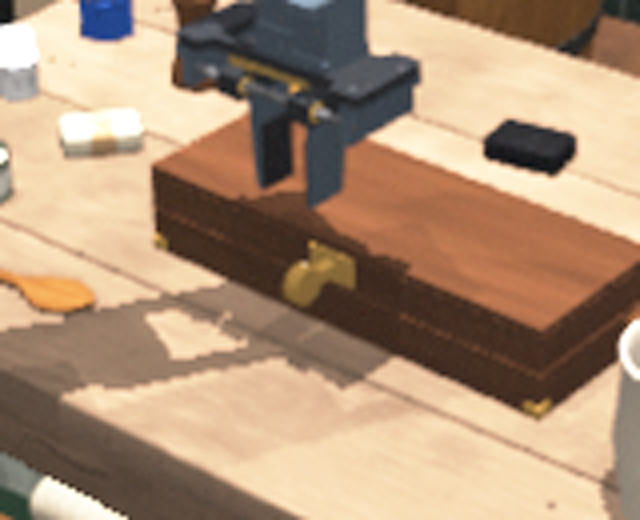

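The fingers hang above the pull (crop 305,278) and line up with it. I'll go down and pinch.

Emit:
{"op": "arm_command", "data": {"motion": [{"offset": [-0.0005,-0.0014,0.035],"spin": 0},{"offset": [0,0,0.034],"spin": 0},{"offset": [0,0,0.034],"spin": 0},{"offset": [0,0,0],"spin": 0}]}}

```text
time_s: 4.35
ee_pos: [467.5, -153.9, 53.2]
ee_rot: [179.8, -0.3, -173.5]
force: [-0.7, 0.4, -0.3]
gripper_width: 40.0
gripper_force: 0.0
```

Emit:
{"op": "arm_command", "data": {"motion": [{"offset": [0,0,0],"spin": 0},{"offset": [0,0,0],"spin": 0},{"offset": [0,0,0],"spin": 0},{"offset": [0,0,0],"spin": 0}], "jaw": 0}}

```text
time_s: 4.85
ee_pos: [470.4, -154.8, 55.7]
ee_rot: [179.9, 0.1, -173.6]
force: [1.5, 5.1, 1.6]
gripper_width: 13.8
gripper_force: 20.0
```

```bash
python3 - <<'E'
from h import *
t=np.linspace(0,1.80,13); f=lambda t:np.stack([-186*np.cos(t)+20*np.sin(t),186*np.sin(t)+20*np.cos(t)],-1)
q=f(t); print("case dx,dz per row (tool x = -case dx, tool z=-dz):"); print((-np.diff(q,axis=0)/1000).round(4).tolist())
E
```

```text
case dx,dz per row (tool x = -case dx, tool z=-dz):
[[-0.0051, -0.0276], [-0.0091, -0.0265], [-0.013, -0.0248], [-0.0166, -0.0226], [-0.0198, -0.0199], [-0.0225, -0.0167], [-0.0248, -0.0132], [-0.0264, -0.0093], [-0.0275, -0.0053], [-0.028, -0.0011], [-0.0279, 0.0031], [-0.0271, 0.0072]]
```

Emit:
{"op": "arm_command", "data": {"motion": [{"offset": [-0.0051,0.0025,-0.0276],"spin": 0},{"offset": [-0.0091,0,-0.0265],"spin": 0},{"offset": [-0.013,0,-0.0248],"spin": 0},{"offset": [-0.0166,0,-0.0226],"spin": 0}]}}

```text
time_s: 5.35
ee_pos: [512.4, -150.3, 157.0]
ee_rot: [-179.8, -0.1, -173.5]
force: [1.9, -6.2, -5.8]
gripper_width: 13.8
gripper_force: 20.0
```

```bash
python3 - <<'E'
from h import *
s=env.state(); print(s["force"],s["torque"])
p,d=env.grab_frame("scene"); cv2.imwrite("pics/s2.png",cv2.resize(p[150:330,220:420],None,fx=3,fy=3))
E
```

```text
[ 1.92956402 -6.17171616 -5.79306413] [-0.92648691 -0.00777524 -0.32724146]
```

View pics/s2.png

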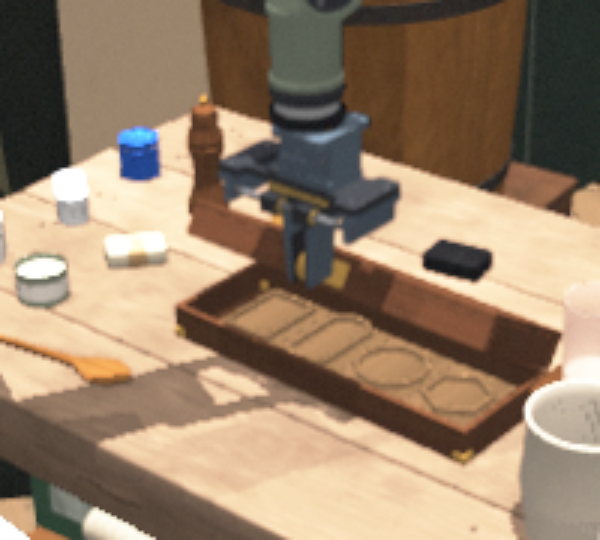

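The lid follows the pull and is about half open. The nests run from +y to -y: rect, oblong, round, hex. I'll carry on.

Emit:
{"op": "arm_command", "data": {"motion": [{"offset": [-0.0198,-0.001,-0.0199],"spin": 0},{"offset": [-0.0225,0,-0.0167],"spin": 0},{"offset": [-0.0248,0,-0.0132],"spin": 0},{"offset": [-0.0264,0,-0.0093],"spin": 0}]}}

```text
time_s: 5.9
ee_pos: [604.9, -140.5, 216.5]
ee_rot: [-179.8, -0.2, -173.6]
force: [-3.1, -4.6, 1.4]
gripper_width: 14.1
gripper_force: 20.0
```

Emit:
{"op": "arm_command", "data": {"motion": [{"offset": [-0.0275,0,-0.0053],"spin": 0},{"offset": [-0.028,0,-0.0011],"spin": 0},{"offset": [-0.0279,0,0.0031],"spin": 0},{"offset": [-0.0271,0,0.0072],"spin": 0},{"offset": [0,0,0],"spin": 0}]}}

```text
time_s: 6.52
ee_pos: [719.6, -128.3, 213.1]
ee_rot: [-179.7, 0.5, -173.5]
force: [3.6, -5.7, 4.5]
gripper_width: 14.2
gripper_force: 20.0
```

```bash
python3 - <<'E'
from h import *
s=env.state(); c=np.array([580.8,-145.6]);a=np.radians(CY)
v=s["ee_pos"][:2]-c; print(s["ee_pos"],s["force"], "case", v@[np.cos(a),np.sin(a)]-75, v@[-np.sin(a),np.cos(a)], s["ee_pos"][2]+5-40)
h=v@[np.cos(a),np.sin(a)]-75; z=s["ee_pos"][2]-35
print("lid",np.pi-np.arctan2(z,h)-np.arctan2(20,186))
E
```

```text
[ 719.57091    -128.31867811  213.11881724] [ 3.55330842 -5.65532904  4.52002381] case 64.82560557558222 2.1930739500376912 178.11881723935693
lid 1.8127253279435454
```

Emit:
{"op": "arm_command", "data": {"motion": [{"offset": [0,0,0],"spin": 0},{"offset": [0,0,0],"spin": 0},{"offset": [0,0,0],"spin": 0},{"offset": [0,0,-0.03],"spin": 0},{"offset": [0,0,-0.04],"spin": 0}], "jaw": 0.04}}

```text
time_s: 7.15
ee_pos: [715.0, -125.9, 280.8]
ee_rot: [179.9, -0.2, -173.5]
force: [1.3, 0.9, 0.1]
gripper_width: 39.9
gripper_force: 0.0
```

Emit:
{"op": "arm_command", "data": {"motion": [{"offset": [0.04,0.03,-0.01],"spin": 0},{"offset": [0.05,0.03,0],"spin": 0},{"offset": [0.05,0.03,0],"spin": 0},{"offset": [0.05,0.03,0],"spin": 0},{"offset": [0.05,0.03,0],"spin": 0}]}}

```text
time_s: 7.78
ee_pos: [458.2, -3.5, 291.5]
ee_rot: [180.0, 0.0, -173.5]
force: [0.5, 0.3, 1.0]
gripper_width: 40.3
gripper_force: 0.0
```

Emit:
{"op": "arm_command", "data": {"motion": [{"offset": [0.03,0.03,0],"spin": 0},{"offset": [0.03,0.03,0],"spin": 0},{"offset": [0.03,0.03,0],"spin": 0},{"offset": [0,0,0],"spin": 0}], "jaw": 0.07}}

```text
time_s: 8.28
ee_pos: [358.7, 75.9, 291.9]
ee_rot: [180.0, 0.0, -173.3]
force: [0.9, 1.0, 0.6]
gripper_width: 70.5
gripper_force: 0.0
```

```bash
python3 - <<'E'
from h import *
s=env.state(); print(s["ee_pos"],s["ee_rot"][2],s["qpos"].round(1))
p,d=env.grab_frame("top"); cv2.imwrite("pics/t3.png",cv2.resize(p[150:330,140:480],None,fx=2.3,fy=2.3,interpolation=cv2.INTER_CUBIC)); np.save("t3.npy",d)
a=np.radians(CY);c=np.array([580.8,-145.6])
for n in["slot_round","slot_rect","slot_hex","slot_oblong"]:
    for q in env.pinpoint("top",n)[:2]:
        w=at_z("top",q["location"],10)[:2];v=w-c; print(n,round(q["score"],2),np.round(q["location"]),w.round(1),"case",round(v@[np.cos(a),np.sin(a)],1),round(v@[-np.sin(a),np.cos(a)],1))
for b in blobs("top",d,xr=(300,700),yr=(150,520)): print(*b)
# tray walls
P=cloud("top",d); m=(P[...,2]>32)&(P[...,2]<46)&(P[...,0]>480)&(P[...,0]<680)&(P[...,1]>-380)&(P[...,1]<80)
print(cv2.minAreaRect(P[m][:,:2].astype(np.float32)))
E
```

```text
[358.68520641  75.92410962 291.85980897] -173.32798959881336 [ 10.1  -3.3 106.2   0.   77.1 -86.5]
slot_round 0.76 [388. 246.] [ 593.3 -187.2] case 8.0 -42.7
slot_round 0.59 [422. 242.] [ 605.4 -275.6] case 10.5 -131.9
slot_rect 0.92 [321. 250.] [577.8 -11.4] case 11.5 133.8
slot_hex 0.82 [421. 244.] [ 602.  -273.5] case 7.2 -129.5
slot_hex 0.36 [514. 274.] [ 529.7 -520. ] case -91.3 -366.7
slot_oblong 0.57 [355. 249.] [ 582.4 -101.6] case 6.3 43.6
slot_oblong 0.16 [371. 183.] [ 757.4 -138.2] case 176.4 -11.8
[217.0, 202.0] 33.1 (698.3, 263.6) (18.3, 3.1) -85.9 [698.8, 264.0]
[167.0, 239.0] 42.7 (593.0, 392.2) (94.9, 40.6) 58.2 [593.9, 393.6]
[230.0, 250.0] 28.9 (569.6, 225.2) (69.8, 48.4) -33.6 [570.2, 224.7]
[175.0, 300.0] 60.3 (436.6, 362.3) (54.3, 52.7) 47.3 [434.5, 362.1]
[225.0, 303.0] 41.7 (433.0, 229.7) (61.4, 60.4) 2.2 [430.9, 231.6]
[170.0, 343.0] 59.4 (325.0, 369.2) (57.7, 48.6) -88.2 [323.7, 369.0]
((600.6868286132812, -144.00057983398438), (189.65167236328125, 404.48785400390625), 6.0101213455200195)
```

View pics/t3.png

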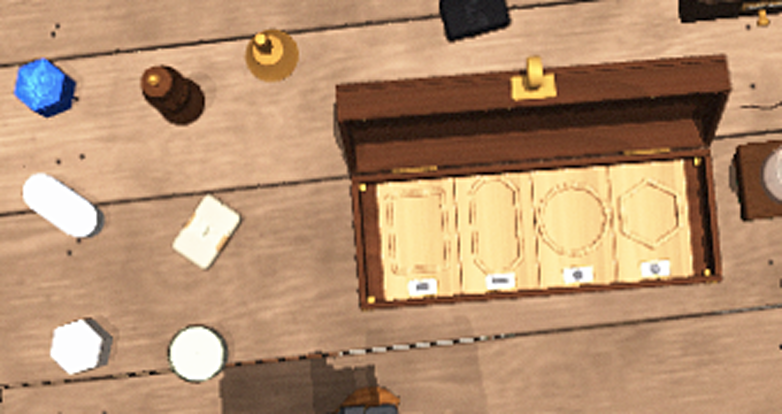

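The picture shows the lid open and staying put. The nests at crop x = 418, 497, 573 and 650 are rect, oblong, round and hex, and their labels match. All four samples are where they were. Next I refine the nest centres from depth and the other camera.

```bash
python3 - <<'E'
from h import *
a=np.radians(CY);c=np.array([580.8,-145.6]); X=np.array([np.cos(a),np.sin(a)]);Y=np.array([-np.sin(a),np.cos(a)])
d=np.load("t3.npy");P=cloud("top",d); v=P[...,:2]-c; x=v@X;y=v@Y;z=P[...,2]
for n,y0 in(("rect",133.5),("obl",45.5),("round",-42.5),("hex",-130.5)):
    m=(abs(x)<75)&(abs(y-y0)<42); f=np.median(z[m&(abs(y-y0)<15)&(abs(x-8)<20)])
    k=m&(z>f+4)&(z<f+13)&(x<62)&(x>-62); print(n,"floor",f.round(1),k.sum(),"x",np.percentile(x[k],[2,98]).round(1),"y",np.percentile(y[k],[2,98]).round(1))
w=(z>30)&(z<50)&(abs(y)<190); xs=x[w&(x<-40)]; print("front wall x",np.percentile(xs[xs>-110],[3,50,97]).round(1))
w=(z>30)&(z<50)&(abs(x)<50); print("end walls",np.percentile(y[w&(y>170)&(y<220)],[3,97]),np.percentile(y[w&(y<-170)&(y>-220)],[3,97]))
env.grab_frame("scene")
for n in["slot_round","slot_rect","slot_hex","slot_oblong"]:
    for q in env.pinpoint("scene",n)[:1]:
        w=at_z("scene",q["location"],10)[:2];v=w-c; print(n,round(q["score"],2),np.round(q["location"]),w.round(1),"case",round(v@X,1),round(v@Y,1))
E
```

```text
rect floor 9.4 382 x [-58.6  57.8] y [ 93.9 171.3]
obl floor 10.2 334 x [-57.3  60.2] y [ 6.8 83.8]
round floor 10.3 292 x [-57.9  56.6] y [-83.1  -4.7]
hex floor 10.1 344 x [-59.4  59.3] y [-169.4  -91.3]
front wall x [-74.2 -69.7 -65.2]
end walls [193.47463496 201.28737953] [-201.42688393 -192.75928532]
slot_round 0.77 [350. 274.] [ 592.5 -186.7] case 7.2 -42.1
slot_rect 0.7 [309. 258.] [565.4 -20.7] case -1.8 125.8
slot_hex 0.82 [373. 282.] [ 607.3 -274.4] case 12.5 -130.9
slot_oblong 0.86 [329. 262.] [598.8 -85.7] case 24.4 57.6
```

```bash
python3 - <<'E'
from h import *
a=np.radians(CY);c=np.array([580.8,-145.6]); X=np.array([np.cos(a),np.sin(a)]);Y=np.array([-np.sin(a),np.cos(a)])
D=np.mean([env.grab_frame("top")[1] for _ in range(6)],0);P=cloud("top",D); v=P[...,:2]-c; x=v@X;y=v@Y;z=P[...,2]
def prof(t,m,lo,hi):
    b=np.arange(lo,hi,3); return [(int(i),round(float(z[m&(t>=i)&(t<i+3)].mean()),1)) for i in b if (m&(t>=i)&(t<i+3)).any()]
for n,y0,h in(("rect",132,20),("obl",44,8),("round",-44,12),("hex",-132,10)):
    print(n,"x",prof(x,abs(y-y0)<h,-62,66)); print("   y",prof(y,(abs(y-y0)<44)&(abs(x-8)<12),y0-44,y0+44))
E
```

```text
rect x [(-62, 10.1), (-59, 51.0), (-56, 50.6), (-53, 10.4), (-50, 11.6), (-47, 10.5), (-44, 24.8), (-41, 24.7), (-38, 12.7), (-35, 18.9), (-32, 12.6), (-29, 23.5), (-26, 9.4), (-23, 24.2), (-20, 35.6), (-17, 37.1), (-14, 10.1), (-11, 10.1), (-8, 53.4), (-5, 39.9), (-2, 9.0), (1, 9.1), (4, 49.9), (7, 36.0), (10, 23.6), (13, 25.8), (16, 23.9), (19, 9.7), (22, 9.8), (25, 44.3), (28, 52.7), (31, 34.4), (34, 37.6), (37, 23.0), (40, 24.2), (43, 10.4), (46, 9.9), (49, 14.3), (52, 36.5), (55, 10.5), (58, 29.1), (61, 28.4), (64, 27.0)]
   y [(88, 9.2), (91, 31.6), (94, 9.2), (97, 16.9), (100, 48.8), (103, 9.2), (106, 30.1), (109, 9.8), (112, 53.3), (115, 10.1), (118, 8.8), (121, 36.2), (124, 9.4), (127, 49.4), (130, 9.1), (133, 35.5), (136, 31.5), (139, 35.1), (142, 34.2), (145, 9.5), (148, 32.2), (151, 9.8), (154, 31.3), (157, 10.0), (160, 18.8), (163, 45.9), (166, 31.0), (169, 9.1), (172, 9.5), (175, 4.2)]
obl x [(-62, 10.8), (-59, 11.7), (-56, 12.4), (-53, 12.2), (-50, 11.9), (-47, 18.6), (-44, 54.8), (-41, 10.3), (-38, 62.6), (-35, 10.8), (-32, 10.1), (-29, 47.9), (-26, 10.0), (-23, 10.1)
[... 1844 characters left out ...]
 39.3), (-5, 9.1), (-2, 9.9), (1, 9.7), (4, 10.5), (7, 62.0), (10, 36.0), (13, 11.0), (16, 10.4), (19, 9.8), (22, 35.8), (25, 10.4), (28, 61.8), (31, 10.9), (34, 10.1), (37, 11.4), (40, 61.2), (43, 19.0), (46, 14.2), (49, 51.3), (52, 9.9), (55, 10.0), (58, 9.9), (61, 36.0), (64, 10.0)]
   y [(-176, 9.8), (-173, 10.0), (-170, 10.5), (-167, 18.7), (-164, 36.4), (-161, 11.0), (-158, 10.3), (-155, 9.8), (-152, 32.2), (-149, 9.9), (-146, 10.2), (-143, 9.6), (-140, 32.0), (-137, 10.4), (-134, 10.1), (-131, 31.5), (-128, 31.8), (-125, 10.1), (-122, 9.7), (-119, 28.2), (-116, 8.7), (-113, 34.2), (-110, 54.3), (-107, 31.8), (-104, 54.1), (-101, 18.4), (-98, 10.6), (-95, 10.1), (-92, 8.2), (-89, 8.7)]
```

```bash
python3 - <<'E'
from h import *
a=np.radians(CY);c=np.array([580.8,-145.6]); X=np.array([np.cos(a),np.sin(a)]);Y=np.array([-np.sin(a),np.cos(a)])
for n,y in(("rect",131.7),("obl",43.7),("round",-44.3),("hex",-132.3)): print(n,(c+8*X+y*Y).round(1))
go([432,230,130],186.2)
# hex orientation from the picture
p,_=env.grab_frame("top"); R=p[275:325,145:205]; m=(R.min(2)>150).astype(np.uint8)
cs,_=cv2.findContours(m,0,2); k=max(cs,key=cv2.contourArea)[:,0,:]
W=np.array([at_z("top",(q[0]+145,q[1]+275),55)[:2] for q in k]); cc=W.mean(0); print("hex",cc,cv2.contourArea(W.astype(np.float32)), cv2.minAreaRect(W.astype(np.float32)))
H=cv2.convexHull(W.astype(np.float32))[:,0]
for t in range(0,180,5):
    u=np.array([np.cos(np.radians(t)),np.sin(np.radians(t))]); e=H@u; print(t,round(float(e.max()-e.min()),1),end="; ")
E
```

```text
rect [574.5 -13.8]
obl [ 584.  -101.3]
round [ 593.5 -188.8]
hex [ 603.  -276.3]
spin 0.0049 off [-0.0874  0.1464  0.1616] min rows 4 spinrows 1
hex [431.31078664 364.24866954] 2459.6301361112855 ((434.7945251464844, 362.49664306640625), (54.20159149169922, 60.2824821472168), 18.343673706054688)
0 59.3; 5 58.2; 10 57.1; 15 55.5; 20 54.3; 25 56.3; 30 58.0; 35 59.3; 40 60.1; 45 60.4; 50 60.8; 55 60.8; 60 60.4; 65 59.6; 70 58.7; 75 57.5; 80 56.5; 85 56.9; 90 57.5; 95 58.4; 100 59.5; 105 60.1; 110 60.3; 115 60.0; 120 59.3; 125 58.6; 130 57.5; 135 55.9; 140 55.7; 145 57.7; 150 59.3; 155 60.5; 160 61.2; 165 61.4; 170 61.2; 175 60.5;
```

Emit:
{"op": "arm_command", "data": {"motion": [{"offset": [-0.0175,0.029,0.01],"spin": 0.005},{"offset": [-0.0175,0.029,0.03],"spin": 0},{"offset": [-0.0175,0.029,0.04],"spin": 0},{"offset": [-0.0175,0.029,0.04],"spin": 0},{"offset": [-0.0174,0.0304,0.0416],"spin": 0}], "jaw": 0.085}}

```text
time_s: 9.75
ee_pos: [432.4, 231.3, 129.0]
ee_rot: [180.0, 0.1, -173.8]
force: [-0.2, 0.0, 0.3]
gripper_width: 85.0
gripper_force: 0.0
```

Emit:
{"op": "arm_command", "data": {"motion": [{"offset": [0,0,0.03],"spin": 0},{"offset": [0,0,0.03],"spin": 0},{"offset": [0,0,0.024],"spin": 0},{"offset": [0,0,0.02],"spin": 0},{"offset": [0,0,0],"spin": 0}]}}

```text
time_s: 10.38
ee_pos: [430.9, 229.7, 24.9]
ee_rot: [-179.9, -0.2, -173.8]
force: [0.2, -0.8, 1.3]
gripper_width: 85.4
gripper_force: 0.0
```

Emit:
{"op": "arm_command", "data": {"motion": [{"offset": [0,0,0],"spin": 0},{"offset": [0,0,0],"spin": 0},{"offset": [0,0,0],"spin": 0},{"offset": [0,0,0],"spin": 0}], "jaw": 0.045}}

```text
time_s: 10.88
ee_pos: [432.4, 230.6, 26.9]
ee_rot: [179.9, 0.1, -173.8]
force: [0.1, 0.7, 6.0]
gripper_width: 62.7
gripper_force: 20.0
```

```bash
python3 - <<'E'
from h import *
s=env.state(); print(s["ee_pos"],s["ee_rot"])
go([593.5,-188.5,100],186.2,frm=[*s["ee_pos"][:2],126])
E
```

```text
[432.42145187 230.57537238  26.93475877] [ 1.79938507e+02  1.10024837e-01 -1.73815455e+02]
spin -0.0003 off [-0.1149 -0.434   0.026 ] min rows 8 spinrows 1
```

Emit:
{"op": "arm_command", "data": {"motion": [{"offset": [0,0,-0.05],"spin": 0},{"offset": [0,0,-0.05],"spin": 0},{"offset": [-0.0115,-0.0434,0],"spin": 0},{"offset": [-0.0115,-0.0434,0],"spin": 0},{"offset": [-0.0115,-0.0434,0],"spin": 0}]}}

```text
time_s: 11.5
ee_pos: [479.8, 103.0, 125.7]
ee_rot: [-180.0, -0.1, -173.8]
force: [0.3, 1.2, -2.7]
gripper_width: 62.8
gripper_force: 20.0
```

Emit:
{"op": "arm_command", "data": {"motion": [{"offset": [-0.0115,-0.0434,0],"spin": 0},{"offset": [-0.0115,-0.0434,0],"spin": 0},{"offset": [-0.0115,-0.0434,0],"spin": 0},{"offset": [-0.0115,-0.0434,0],"spin": 0},{"offset": [-0.0115,-0.0434,0],"spin": 0}]}}

```text
time_s: 12.12
ee_pos: [560.4, -106.6, 125.3]
ee_rot: [180.0, -0.1, -173.8]
force: [0.1, 0.0, -2.2]
gripper_width: 63.1
gripper_force: 20.0
```

Emit:
{"op": "arm_command", "data": {"motion": [{"offset": [-0.0115,-0.0434,0],"spin": 0},{"offset": [-0.0115,-0.0434,0],"spin": 0},{"offset": [0,0,0.03],"spin": 0},{"offset": [0,0,0],"spin": 0},{"offset": [0,0,0],"spin": 0}]}}

```text
time_s: 12.75
ee_pos: [592.8, -188.6, 96.2]
ee_rot: [180.0, -0.0, -173.8]
force: [0.0, 0.3, -1.2]
gripper_width: 62.8
gripper_force: 20.0
```

```bash
python3 - <<'E'
from h import *
P=np.mean([ (env.grab_frame("top"),env.state()["ee_pos"])[1] for _ in range(4)],0); print(P,env.state()["ee_rot"][2])
go([593.5,-188.5,37],186.2,frm=P)
E
```

```text
[ 593.43191831 -188.58344191   97.07952231] -173.7561073957983
spin 0.0008 off [-0.0001  0.0001  0.0601] min rows 1 spinrows 1
```

Emit:
{"op": "arm_command", "data": {"motion": [{"offset": [0,0,0.03],"spin": 0},{"offset": [0,0,0.015],"spin": 0},{"offset": [0,0,0.008],"spin": 0},{"offset": [0,0,0.006],"spin": 0},{"offset": [0,0,0],"spin": 0}]}}

```text
time_s: 13.58
ee_pos: [596.1, -188.0, 39.4]
ee_rot: [180.0, 0.4, -173.9]
force: [2.2, 5.4, 3.5]
gripper_width: 63.2
gripper_force: 20.0
```

```bash
python3 - <<'E'
from h import *
P=np.mean([ (env.grab_frame("top"),env.state()["ee_pos"])[1] for _ in range(4)],0); print(P,env.state()["force"],env.state()["torque"])
p,d=env.grab_frame("scene"); cv2.imwrite("pics/s4.png",cv2.resize(p[190:330,260:430],None,fx=4,fy=4,interpolation=cv2.INTER_CUBIC))
E
```

```text
[ 596.16851774 -187.8109389    39.36746777] [3.02755031 4.74392177 3.57908901] [ 1.07340164 -0.75423883 -0.19161261]
```

View pics/s4.png

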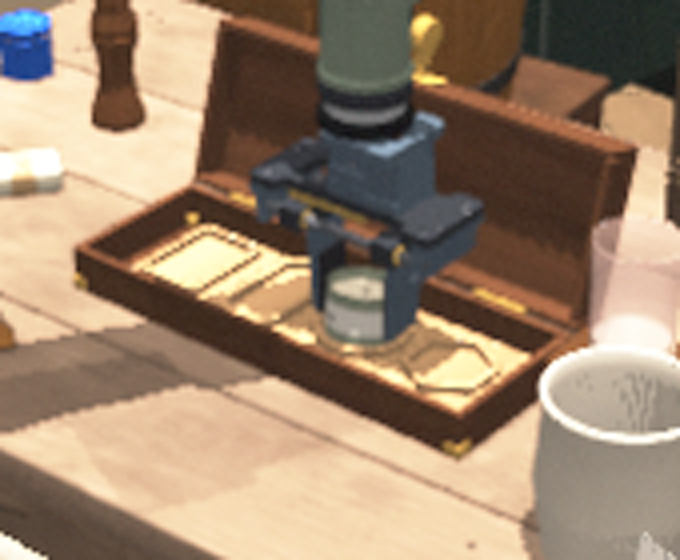

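The tin is inside the fence, which pushes it towards +x/+y. I'll follow that push and lower the last bit.

Emit:
{"op": "arm_command", "data": {"motion": [{"offset": [-0.003,0.0015,0],"spin": 0},{"offset": [0,0,0],"spin": 0},{"offset": [0,0,0.0015],"spin": 0},{"offset": [0,0,0],"spin": 0}]}}

```text
time_s: 14.32
ee_pos: [596.5, -187.6, 39.2]
ee_rot: [-179.9, 0.1, -173.8]
force: [-5.7, 0.5, 15.6]
gripper_width: 63.0
gripper_force: 20.0
```

```bash
python3 - <<'E'
from h import *
P=np.mean([ (env.grab_frame("top"),env.state()["ee_pos"])[1] for _ in range(4)],0); print(P,env.state()["force"],env.state()["torque"])
E
```

```text
[ 596.52291838 -187.61538865   39.22606211] [-6.09061734  1.03568986 15.18351546] [ 0.24794821  0.77234833 -0.09098015]
```

Emit:
{"op": "arm_command", "data": {"motion": [{"offset": [0,0,0],"spin": 0},{"offset": [0,0,0],"spin": 0},{"offset": [0,0,-0.03],"spin": 0},{"offset": [0,0,-0.04],"spin": 0},{"offset": [0,0,-0.03],"spin": 0}], "jaw": 0.074}}

```text
time_s: 15.15
ee_pos: [596.2, -187.3, 136.8]
ee_rot: [-180.0, 0.1, -173.8]
force: [-0.2, -0.1, -0.5]
gripper_width: 74.2
gripper_force: 0.0
```

Emit:
{"op": "arm_command", "data": {"motion": [{"offset": [0.04,0.03,0],"spin": 0},{"offset": [0.04,0.045,0],"spin": 0},{"offset": [0.04,0.045,0],"spin": 0},{"offset": [0,0.045,0],"spin": 0},{"offset": [0,0.045,0],"spin": 0}]}}

```text
time_s: 15.78
ee_pos: [453.4, 9.8, 135.7]
ee_rot: [-180.0, 0.1, -173.8]
force: [1.0, -0.4, 0.1]
gripper_width: 73.8
gripper_force: 0.0
```

```bash
cat >> h.py <<'E'
def look(name,box=(200,290,290,450),f=4):
    D=[];
    for _ in range(3): p,d=env.grab_frame("top"); D.append(np.where(d>0,d,np.nan))
    d=np.nan_to_num(np.nanmedian(D,0)); np.save(name+".npy",d)
    cv2.imwrite(f"pics/{name}.png",cv2.resize(p[box[0]:box[1],box[2]:box[3]],None,fx=f,fy=f,interpolation=cv2.INTER_CUBIC))
    a=np.radians(CY);c=np.array([580.8,-145.6]);X=np.array([np.cos(a),np.sin(a)]);Y=np.array([-np.sin(a),np.cos(a)])
    P=cloud("top",d);v=P[...,:2]-c;x=v@X;y=v@Y;z=P[...,2]
    for n,y0,h in(("rect",131.7,37.5),("obl",43.7,50.5),("round",-44.3,53.5),("hex",-132.3,66)):
        m=(d>0)&(abs(y-y0)<40)&(abs(x-8)<55)&(z>26)&(z<90)
        if m.sum()<30: continue
        zt=np.percentile(z[m],90); m&=abs(z-zt)<7; T=np.stack([x[m],y[m],z[m]],1)
        A=np.c_[T[:,:2]-T[:,:2].mean(0),np.ones(len(T))]; k=np.linalg.lstsq(A,T[:,2],rcond=None)[0]
        r=cv2.minAreaRect(T[:,:2].astype(np.float32)); print(n,"top",zt.round(1),"tilt",np.round(k[:2],3),"rel",np.round(np.array(r[0])-[8,y0],1),np.round(r[1],1),round(r[2],1))
    for b in blobs("top",d,xr=(400,650),yr=(180,450)): print(*b)
E
python3 - <<'E'
from h import *
look("t5")
s=env.state();print(s["ee_pos"],s["ee_rot"][2])
E
```

```text
round top 48.9 tilt [ 0.002 -0.012] rel [-2.4 -2.8] [60.9 61.6] 40.2
[167.0, 239.0] 41.1 (593.5, 392.3) (96.0, 41.6) 58.5 [593.7, 393.1]
[230.0, 250.0] 27.5 (569.4, 225.9) (72.2, 49.1) -34.5 [569.1, 225.8]
[175.0, 300.0] 57.6 (435.7, 361.9) (58.7, 53.2) 48.2 [435.0, 361.7]
[453.61417553   9.97769332 135.5418608 ] -173.58195516289317
```

View pics/t5.png

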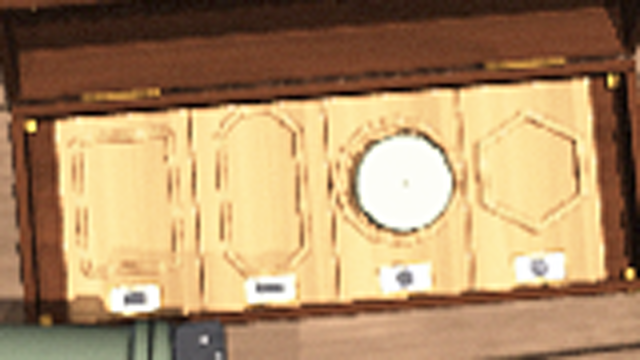

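The tin sits level in the round nest (top height matches, tilt near 0). I'll check the nest geometry once in a rectified view with the predicted fences drawn in.

```bash
cat > ortho.py <<'E'
from h import *
import sys
z=float(sys.argv[1]); name=sys.argv[2]
p=np.mean([env.grab_frame("top")[0].astype(float) for _ in range(4)],0).astype(np.uint8)
m,R,e=model("top"); a=np.radians(CY);c=np.array([580.8,-145.6]);X=np.array([np.cos(a),np.sin(a)]);Y=np.array([-np.sin(a),np.cos(a)])
S=1.9; r,q=np.mgrid[0:300,0:790]; cx=80-r/S; cy=208-q/S
W=np.concatenate([c+cx[...,None]*X+cy[...,None]*Y,np.full(r.shape+(1,),z)],-1)
C=(W-e)@R; u=C[...,:2]/C[...,2:]; u=u*(1+m["k1"]*(u**2).sum(-1,keepdims=True))
o=cv2.remap(p,(u[...,0]*m["fx"]+m["cx"]).astype(np.float32),(u[...,1]*m["fy"]+m["cy"]).astype(np.float32),cv2.INTER_CUBIC)
px=lambda x,y:(int((208-y)*S),int((80-x)*S))
g=(0,0,255)
cv2.rectangle(o,px(8+45.5,131.7+33),px(8-45.5,131.7-33),g,1); cv2.rectangle(o,px(8+56,43.7+28),px(8-56,43.7-28),g,1)
cv2.circle(o,px(8,-44.3),int(41*S),g,1); cv2.rectangle(o,px(8+40,-132.3+35),px(8-40,-132.3-35),g,1)
cv2.rectangle(o,px(75,202),px(-75,-202),(255,0,0),1)
cv2.imwrite(f"pics/{name}.png",o)
E
python3 ortho.py 19 o6
```

```text
(no output)
```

View pics/o6.png

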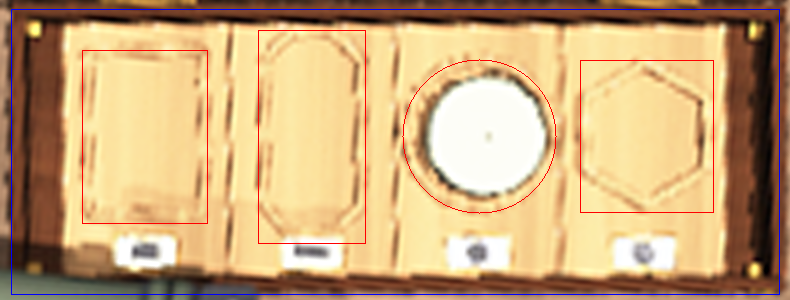

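The drawn fences match the real ones within about 2 mm, so the nest estimates are good. Soap is next.

```bash
python3 - <<'E'
from h import *
go([569.3,227,110],146.1,frm=[453.5,10,135.7],fyaw=186.2)
E
```

```text
spin 0.6999 off [0.0249 0.2447 0.0257] min rows 4 spinrows 4
```

Emit:
{"op": "arm_command", "data": {"motion": [{"offset": [0,0,0],"spin": 0.175},{"offset": [0,0,0],"spin": 0.175},{"offset": [0,0,0],"spin": 0.175},{"offset": [0,0,0],"spin": 0.175},{"offset": [0.005,0.049,0.005],"spin": 0}]}}

```text
time_s: 16.75
ee_pos: [477.0, 49.7, 130.7]
ee_rot: [-180.0, 0.0, 145.7]
force: [1.5, 0.2, -0.0]
gripper_width: 73.8
gripper_force: 0.0
```

Emit:
{"op": "arm_command", "data": {"motion": [{"offset": [0.005,0.049,0.005],"spin": 0},{"offset": [0.005,0.049,0.005],"spin": 0},{"offset": [0.005,0.049,0.005],"spin": 0},{"offset": [0.005,0.0487,0.005],"spin": 0},{"offset": [0,0,0],"spin": 0}]}}

```text
time_s: 17.38
ee_pos: [571.4, 227.1, 109.4]
ee_rot: [180.0, 0.0, 146.2]
force: [0.4, 0.2, -0.7]
gripper_width: 74.3
gripper_force: 0.0
```

```bash
python3 - <<'E'
from h import *
D=[]
for _ in range(3): p,d=env.grab_frame("scene")
P=[env.state()["ee_pos"] for _ in range(1)][0]; print(P,env.state()["ee_rot"])
go([569.3,227,25],146.1)
cv2.imwrite("pics/s7.png",cv2.resize(p[180:260,200:340],None,fx=5,fy=5,interpolation=cv2.INTER_CUBIC))
E
```

```text
[569.27854493 224.14573081 110.12878332] [-1.79910498e+02 -3.76904524e-02  1.46016580e+02]
spin -0.0015 off [0.0016 0.0024 0.0851] min rows 2 spinrows 1
```

View pics/s7.png

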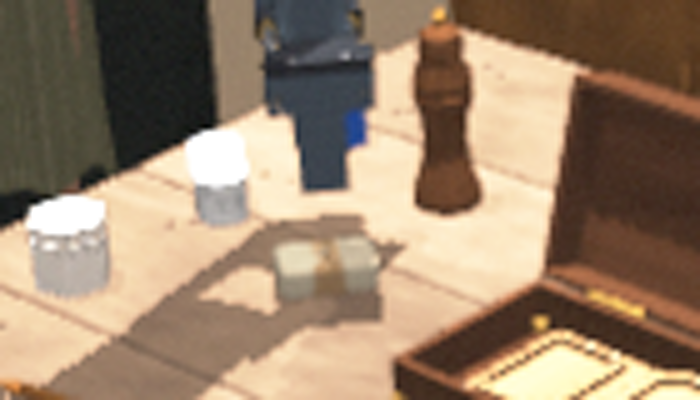

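The gripper is above the soap (crop 325,268). I'll go down and grip.

Emit:
{"op": "arm_command", "data": {"motion": [{"offset": [0.001,0.0015,0.03],"spin": 0},{"offset": [0,0,0.03],"spin": 0},{"offset": [0,0,0.0225],"spin": 0},{"offset": [0,0,0.002],"spin": 0},{"offset": [0,0,0],"spin": 0}]}}

```text
time_s: 18.15
ee_pos: [570.0, 226.8, 27.0]
ee_rot: [180.0, 0.0, 146.0]
force: [-0.3, 0.2, 0.2]
gripper_width: 74.2
gripper_force: 0.0
```

Emit:
{"op": "arm_command", "data": {"motion": [{"offset": [0,0,0],"spin": 0},{"offset": [0,0,0],"spin": 0},{"offset": [0,0,0],"spin": 0},{"offset": [0,0,0],"spin": 0}], "jaw": 0.035}}

```text
time_s: 18.65
ee_pos: [570.1, 227.8, 26.8]
ee_rot: [179.9, 0.0, 146.1]
force: [-0.0, -1.2, 4.4]
gripper_width: 49.7
gripper_force: 19.9
```

Emit:
{"op": "arm_command", "data": {"motion": [{"offset": [0,0,-0.05],"spin": 0},{"offset": [0,0,-0.05],"spin": 0},{"offset": [0,0,0],"spin": -0.175},{"offset": [0,0,0],"spin": -0.175},{"offset": [0,0,0],"spin": -0.175}]}}

```text
time_s: 19.27
ee_pos: [569.1, 227.4, 125.8]
ee_rot: [-180.0, -0.0, 176.5]
force: [0.5, -0.1, -1.0]
gripper_width: 50.1
gripper_force: 19.9
```

Emit:
{"op": "arm_command", "data": {"motion": [{"offset": [0,0,0],"spin": -0.175},{"offset": [0,0,0],"spin": 0},{"offset": [0,0,0],"spin": 0}]}}

```text
time_s: 19.65
ee_pos: [569.4, 227.5, 125.8]
ee_rot: [-180.0, -0.0, -173.9]
force: [-0.0, -0.6, -1.4]
gripper_width: 50.2
gripper_force: 19.9
```

```bash
python3 - <<'E'
from h import *
P=np.mean([ (env.grab_frame("top"),env.state()["ee_pos"])[1] for _ in range(4)],0); print(P,env.state()["ee_rot"],env.state()["gripper_width"])
go([576,-12.8,90],186.2,frm=P)
E
```

```text
[569.4930289  227.50763881 125.91918865] [ 1.79998321e+02 -5.03895516e-03 -1.73851696e+02] 49.8914330931057
spin -0.0009 off [ 0.0195 -0.2396  0.0359] min rows 4 spinrows 1
```

Emit:
{"op": "arm_command", "data": {"motion": [{"offset": [0.0033,-0.04,0],"spin": 0},{"offset": [0.0033,-0.04,0],"spin": 0},{"offset": [0.0033,-0.04,0],"spin": 0},{"offset": [0.0032,-0.04,0],"spin": 0},{"offset": [0.0032,-0.04,0],"spin": 0}]}}

```text
time_s: 20.48
ee_pos: [575.0, 25.7, 126.2]
ee_rot: [180.0, 0.0, -173.8]
force: [0.3, -0.6, -1.5]
gripper_width: 49.9
gripper_force: 19.9
```

Emit:
{"op": "arm_command", "data": {"motion": [{"offset": [0.0032,-0.0396,0],"spin": 0},{"offset": [0,0,0.036],"spin": 0},{"offset": [0,0,0.03],"spin": 0},{"offset": [0,0,0.008],"spin": 0},{"offset": [0,0,0],"spin": 0}]}}

```text
time_s: 21.1
ee_pos: [576.3, -12.7, 52.1]
ee_rot: [180.0, -0.0, -173.8]
force: [-0.2, 0.7, -0.6]
gripper_width: 49.6
gripper_force: 19.9
```

```bash
python3 - <<'E'
from h import *
P=np.mean([ (env.grab_frame("scene"),env.state()["ee_pos"])[1] for _ in range(4)],0); s=env.state();print(P,s["force"],s["torque"])
go([576,-12.8,90],186.2,frm=P)
E
```

```text
[576.99862334 -12.65664642  53.18949442] [-0.09233679  0.00956363 -1.07598711] [ 0.00218921 -0.04539288  0.07038702]
spin 0.0002 off [ 0.001  -0.     -0.0368] min rows 1 spinrows 1
```

Emit:
{"op": "arm_command", "data": {"motion": [{"offset": [0,0,0.006],"spin": 0},{"offset": [0,0,0.004],"spin": 0},{"offset": [0,0,0],"spin": 0}]}}

```text
time_s: 21.68
ee_pos: [576.1, -12.7, 41.7]
ee_rot: [180.0, -0.0, -173.8]
force: [1.0, -0.2, -1.0]
gripper_width: 50.0
gripper_force: 19.9
```

Emit:
{"op": "arm_command", "data": {"motion": [{"offset": [0,0,0.003],"spin": 0},{"offset": [0,0,0.002],"spin": 0},{"offset": [0,0,0],"spin": 0}]}}

```text
time_s: 22.05
ee_pos: [576.1, -12.8, 36.9]
ee_rot: [180.0, -0.0, -173.8]
force: [0.4, -0.2, -0.6]
gripper_width: 49.8
gripper_force: 19.9
```

The soap went down cleanly. I'll release it and go to the oblong tin.

Emit:
{"op": "arm_command", "data": {"motion": [{"offset": [0,0,0],"spin": 0},{"offset": [0,0,0],"spin": 0},{"offset": [0,0,-0.03],"spin": 0},{"offset": [0,0,-0.04],"spin": 0},{"offset": [0,0,-0.02],"spin": 0}], "jaw": 0.064}}

```text
time_s: 22.68
ee_pos: [577.0, -12.8, 129.4]
ee_rot: [-180.0, 0.2, -173.8]
force: [-0.4, 0.7, 0.4]
gripper_width: 64.0
gripper_force: 0.0
```

Emit:
{"op": "arm_command", "data": {"motion": [{"offset": [0,0.05,0],"spin": 0},{"offset": [0,0.05,0],"spin": 0},{"offset": [0,0.05,0],"spin": 0},{"offset": [0,0.05,0],"spin": 0},{"offset": [0,0.04,0],"spin": 0}]}}

```text
time_s: 23.3
ee_pos: [549.7, 227.7, 127.2]
ee_rot: [180.0, 0.0, -173.8]
force: [0.8, 0.1, -0.7]
gripper_width: 63.9
gripper_force: 0.0
```

Emit:
{"op": "arm_command", "data": {"motion": [{"offset": [0,0,0],"spin": -0.1836},{"offset": [0,0,0],"spin": -0.1836},{"offset": [0,0,0],"spin": -0.1836},{"offset": [0,0,0],"spin": -0.1836},{"offset": [0,0,0],"spin": -0.1836}]}}

```text
time_s: 23.92
ee_pos: [550.0, 225.8, 127.1]
ee_rot: [180.0, -0.0, -120.9]
force: [-0.0, 0.2, -0.2]
gripper_width: 63.9
gripper_force: 0.0
```

```bash
python3 - <<'E'
from h import *
look("t8"); s=env.state(); print(s["ee_pos"],s["ee_rot"],s["qpos"].round(0))
go([593.5,393.5,90],238.8)
E
```

```text
rect top 36.1 tilt [0.001 0.004] rel [-1.4 -2.5] [74.  49.7] 0.4
round top 48.1 tilt [-0.001  0.001] rel [-1.8 -1.9] [61.7 59.4] 85.3
[157.0, 232.0] 41.0 (612.6, 413.9) (47.4, 30.9) -63.4 [611.9, 415.7]
[550.08988087 225.77732354 127.08524689] [ 1.79995514e+02  2.14505165e-03 -1.21373610e+02] [  21.   25.   95.    0.   60. -127.]
spin -0.003 off [-0.166   0.0498  0.0371] min rows 3 spinrows 1
```

Emit:
{"op": "arm_command", "data": {"motion": [{"offset": [-0.0415,0.0125,0],"spin": 0},{"offset": [-0.0415,0.0125,0],"spin": 0},{"offset": [-0.0415,0.0124,0],"spin": 0},{"offset": [-0.0415,0.0124,0.03],"spin": 0},{"offset": [0,0,0.007],"spin": 0}]}}

```text
time_s: 24.7
ee_pos: [592.6, 395.7, 87.1]
ee_rot: [179.9, -0.1, -121.2]
force: [-1.2, -0.1, -0.2]
gripper_width: 63.7
gripper_force: 0.0
```

```bash
python3 - <<'E'
from h import *
p,d=env.grab_frame("scene"); P=np.mean([ (env.grab_frame("scene"),env.state()["ee_pos"])[1] for _ in range(3)],0); print(P,env.state()["ee_rot"][2])
go([593.5,393.5,27],238.8,frm=P)
cv2.imwrite("pics/s9.png",cv2.resize(p[170:260,160:300],None,fx=5,fy=5,interpolation=cv2.INTER_CUBIC))
for n in("oblong_tin_centre","hex_jar_centre"): print(n,[(np.round(q["location"]),round(q["score"],2),at_z("scene",q["location"],20)[:2].round()) for q in env.pinpoint("scene",n)[:4]])
E
```

```text
[593.09430538 392.8051815   89.50561341] -121.3037909435283
spin -0.0018 off [-0.0008  0.      0.0625] min rows 2 spinrows 1
oblong_tin_centre [(array([243., 217.]), 0.52, array([586., 387.]))]
hex_jar_centre [(array([212., 227.]), 0.73, array([449., 397.])), (array([188., 239.]), 0.72, array([335., 382.])), (array([352., 256.]), 0.56, array([ 664., -126.])), (array([266., 200.]), 0.52, array([749., 445.]))]
```

View pics/s9.png

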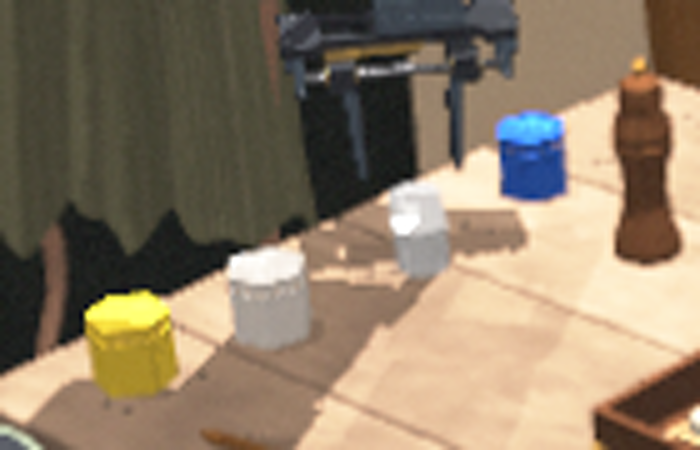

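The gripper straddles the oblong tin (crop 417,225), with the white jar (268,298) undisturbed. I'll go down and grip.

Emit:
{"op": "arm_command", "data": {"motion": [{"offset": [-0.0005,0,0.025],"spin": 0},{"offset": [0,0,0.025],"spin": 0},{"offset": [0,0,0.01],"spin": 0},{"offset": [0,0,0.003],"spin": 0},{"offset": [0,0,0],"spin": 0}]}}

```text
time_s: 25.62
ee_pos: [594.4, 394.2, 28.1]
ee_rot: [-180.0, 0.1, -121.2]
force: [-0.0, -0.3, -0.3]
gripper_width: 63.9
gripper_force: 0.0
```

Emit:
{"op": "arm_command", "data": {"motion": [{"offset": [0,0,0],"spin": 0},{"offset": [0,0,0],"spin": 0},{"offset": [0,0,0],"spin": 0},{"offset": [0,0,0],"spin": 0}], "jaw": 0.025}}

```text
time_s: 26.12
ee_pos: [594.0, 394.2, 27.5]
ee_rot: [-180.0, 0.0, -121.2]
force: [-0.2, 0.1, 1.7]
gripper_width: 40.0
gripper_force: 19.9
```

Emit:
{"op": "arm_command", "data": {"motion": [{"offset": [0,0,-0.05],"spin": 0},{"offset": [0,0,-0.05],"spin": 0},{"offset": [0,0,0],"spin": 0.1836},{"offset": [0,0,0],"spin": 0.1836},{"offset": [0,0,0],"spin": 0.1836}]}}

```text
time_s: 26.75
ee_pos: [593.5, 393.8, 126.6]
ee_rot: [-180.0, -0.1, -153.1]
force: [-1.5, -0.8, -1.8]
gripper_width: 39.8
gripper_force: 19.9
```

Emit:
{"op": "arm_command", "data": {"motion": [{"offset": [0,0,0],"spin": 0.1836},{"offset": [0,0,0],"spin": 0.1836},{"offset": [0,0,0],"spin": 0},{"offset": [0,0,0],"spin": 0}]}}

```text
time_s: 27.25
ee_pos: [593.7, 393.9, 126.7]
ee_rot: [-180.0, -0.0, -173.7]
force: [-0.6, -0.1, -1.3]
gripper_width: 39.8
gripper_force: 19.9
```

```bash
python3 - <<'E'
from h import *
P=np.mean([ (env.grab_frame("top"),env.state()["ee_pos"])[1] for _ in range(4)],0); print(P,env.state()["ee_rot"],env.state()["gripper_width"])
go([585.7,-100.2,127],186.2,frm=P)
E
```

```text
[593.75656842 393.98543707 126.90945448] [ 1.79999108e+02 -3.05831514e-03 -1.73744805e+02] 39.915323317997824
spin 0.001 off [ 6.140e-02 -4.904e-01 -1.000e-04] min rows 8 spinrows 1
```

Emit:
{"op": "arm_command", "data": {"motion": [{"offset": [0.0056,-0.0446,0],"spin": 0},{"offset": [0.0056,-0.0446,0],"spin": 0},{"offset": [0.0056,-0.0446,0],"spin": 0},{"offset": [0.0056,-0.0446,0],"spin": 0},{"offset": [0.0056,-0.0446,0],"spin": 0}]}}

```text
time_s: 28.08
ee_pos: [590.0, 167.9, 127.3]
ee_rot: [180.0, 0.0, -173.7]
force: [0.1, -0.4, -1.8]
gripper_width: 39.7
gripper_force: 20.0
```

Emit:
{"op": "arm_command", "data": {"motion": [{"offset": [0.0056,-0.0446,0],"spin": 0},{"offset": [0.0056,-0.0446,0],"spin": 0},{"offset": [0.0056,-0.0446,0],"spin": 0},{"offset": [0.0056,-0.0446,0],"spin": 0},{"offset": [0.0055,-0.0445,0],"spin": 0}]}}

```text
time_s: 28.7
ee_pos: [586.4, -56.7, 127.4]
ee_rot: [-180.0, 0.0, -173.8]
force: [0.6, 0.1, -2.0]
gripper_width: 39.8
gripper_force: 20.0
```

Emit:
{"op": "arm_command", "data": {"motion": [{"offset": [0.0055,-0.0445,0],"spin": 0},{"offset": [0,0,0.036],"spin": 0},{"offset": [0,0,0.03],"spin": 0},{"offset": [0,0,0.008],"spin": 0},{"offset": [0,0,0],"spin": 0}]}}

```text
time_s: 29.32
ee_pos: [586.0, -100.0, 53.2]
ee_rot: [180.0, 0.0, -173.8]
force: [0.3, 0.0, -0.8]
gripper_width: 40.2
gripper_force: 19.9
```

```bash
python3 - <<'E'
from h import *
P=np.mean([ (env.grab_frame("scene"),env.state()["ee_pos"])[1] for _ in range(4)],0); s=env.state();print(P,s["force"],s["ee_rot"])
go([585.7,-100.2,37.5],186.2,frm=P)
E
```

```text
[ 586.72857705 -100.12866746   54.27964776] [-1.04077159 -0.54862115 -0.8009197 ] [-1.79958808e+02  1.49754319e-01 -1.73778585e+02]
spin 0.0004 off [0.001  0.     0.0168] min rows 1 spinrows 1
```

Emit:
{"op": "arm_command", "data": {"motion": [{"offset": [0,0,0.006],"spin": 0},{"offset": [0,0,0.004],"spin": 0},{"offset": [0,0,0],"spin": 0}]}}

```text
time_s: 29.9
ee_pos: [585.4, -100.0, 42.5]
ee_rot: [180.0, -0.1, -173.8]
force: [-0.2, -0.0, -1.0]
gripper_width: 39.8
gripper_force: 19.9
```

Emit:
{"op": "arm_command", "data": {"motion": [{"offset": [0,0,0.003],"spin": 0},{"offset": [0,0,0.0025],"spin": 0},{"offset": [0,0,0],"spin": 0}]}}

```text
time_s: 30.28
ee_pos: [585.8, -100.1, 37.5]
ee_rot: [180.0, 0.0, -173.8]
force: [-0.4, -0.3, -1.5]
gripper_width: 40.1
gripper_force: 20.0
```

Emit:
{"op": "arm_command", "data": {"motion": [{"offset": [0,0,0],"spin": 0},{"offset": [0,0,0],"spin": 0},{"offset": [0,0,-0.03],"spin": 0},{"offset": [0,0,-0.04],"spin": 0},{"offset": [0,0,-0.02],"spin": 0}], "jaw": 0.056}}

```text
time_s: 30.9
ee_pos: [586.8, -100.3, 130.0]
ee_rot: [-179.9, 0.2, -173.8]
force: [-0.1, -0.3, 0.9]
gripper_width: 56.1
gripper_force: 0.0
```

Emit:
{"op": "arm_command", "data": {"motion": [{"offset": [0.03,0.042,0],"spin": 0},{"offset": [0.03,0.042,0],"spin": 0},{"offset": [0.03,0.042,0],"spin": 0},{"offset": [0.03,0.042,0],"spin": 0},{"offset": [0.03,0.042,0],"spin": 0}], "jaw": 0.08}}

```text
time_s: 31.52
ee_pos: [412.9, 93.5, 127.9]
ee_rot: [180.0, 0.1, -173.8]
force: [0.7, -0.0, 1.2]
gripper_width: 79.8
gripper_force: 0.0
```

```bash
python3 - <<'E'
from h import *
look("t10",box=(200,330,140,450),f=2); s=env.state(); print(s["ee_pos"],s["ee_rot"][2])
go([435.8,363,100],170)
E
```

```text
rect top 36.1 tilt [-0.009 -0.005] rel [-1.5 -2.2] [74.9 49.8] 0.8
obl top 50.7 tilt [0.003 0.002] rel [ 0.4 -1.9] [41.2 95.1] 89.5
round top 48.9 tilt [ 0.001 -0.016] rel [-1.8 -1.8] [61.6 59.4] 85.1
[175.0, 300.0] 57.5 (435.7, 361.6) (59.3, 53.8) 47.4 [434.8, 361.8]
[412.63453379  93.52965165 127.84591144] -173.59530893092779
spin 0.2863 off [0.024  0.2694 0.0278] min rows 5 spinrows 2
```

View pics/t10.png

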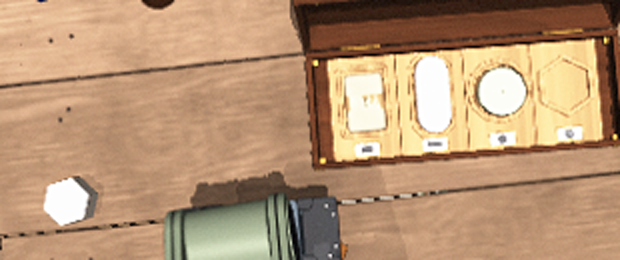

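Soap, oblong tin and candle tin are seated and level at crop (365,102), (433,95) and (502,90). The white jar (70,200) hasn't moved. I'll fetch it.

Emit:
{"op": "arm_command", "data": {"motion": [{"offset": [0,0,0],"spin": 0.1415},{"offset": [0,0,0],"spin": 0.1415},{"offset": [0.004,0.045,0],"spin": 0},{"offset": [0.004,0.045,0],"spin": 0},{"offset": [0.004,0.045,0],"spin": 0}]}}

```text
time_s: 32.3
ee_pos: [427.4, 228.3, 127.8]
ee_rot: [180.0, 0.1, 169.9]
force: [-0.3, -0.8, -0.7]
gripper_width: 80.1
gripper_force: 0.0
```

Emit:
{"op": "arm_command", "data": {"motion": [{"offset": [0.004,0.045,0],"spin": 0},{"offset": [0.004,0.045,0],"spin": 0},{"offset": [0.004,0.0445,0.02],"spin": 0},{"offset": [0,0,0.008],"spin": 0},{"offset": [0,0,0],"spin": 0}]}}

```text
time_s: 32.92
ee_pos: [437.4, 360.8, 98.6]
ee_rot: [-179.9, -0.1, 170.0]
force: [-1.0, -0.2, -0.5]
gripper_width: 80.2
gripper_force: 0.0
```

```bash
python3 - <<'E'
from h import *
P=np.mean([ (env.grab_frame("scene"),env.state()["ee_pos"])[1] for _ in range(4)],0); print(P,env.state()["ee_rot"][2])
go([435.8,363,30],170,frm=P)
print([(np.round(q["location"]),round(q["score"],2)) for q in env.pinpoint("scene","hex_jar_centre")[:4]])
E
```

```text
[437.7505157  360.89929047  99.86933736] 169.9033669750765
spin -0.0017 off [0.0023 0.0017 0.0699] min rows 2 spinrows 1
[(array([265., 199.]), 0.69), (array([188., 239.]), 0.58), (array([211., 228.]), 0.54)]
```

Emit:
{"op": "arm_command", "data": {"motion": [{"offset": [0.0022,0.0015,0.025],"spin": 0},{"offset": [0,0,0.025],"spin": 0},{"offset": [0,0,0.014],"spin": 0},{"offset": [0,0,0.006],"spin": 0},{"offset": [0,0,0],"spin": 0}]}}

```text
time_s: 33.8
ee_pos: [435.5, 363.9, 29.8]
ee_rot: [180.0, 0.0, 170.0]
force: [0.7, -0.0, 0.9]
gripper_width: 80.0
gripper_force: 0.0
```

Emit:
{"op": "arm_command", "data": {"motion": [{"offset": [0,0,0],"spin": 0},{"offset": [0,0,0],"spin": 0},{"offset": [0,0,0],"spin": 0},{"offset": [0,0,0],"spin": 0}], "jaw": 0.04}}

```text
time_s: 34.3
ee_pos: [435.6, 364.4, 30.1]
ee_rot: [179.9, 0.0, 170.0]
force: [-0.2, 1.0, 2.7]
gripper_width: 54.0
gripper_force: 20.0
```

Emit:
{"op": "arm_command", "data": {"motion": [{"offset": [0,0,-0.05],"spin": 0},{"offset": [0,0,-0.05],"spin": 0},{"offset": [0,0,-0.01],"spin": -0.1415},{"offset": [0,0,0],"spin": -0.1415},{"offset": [0,0,0],"spin": 0}]}}

```text
time_s: 34.92
ee_pos: [434.8, 363.4, 139.1]
ee_rot: [-179.9, -0.1, -173.9]
force: [-0.1, 0.1, -2.5]
gripper_width: 54.1
gripper_force: 20.0
```

```bash
python3 - <<'E'
from h import *
P=np.mean([ (env.grab_frame("scene"),env.state()["ee_pos"])[1] for _ in range(4)],0); print(P,env.state()["ee_rot"],env.state()["gripper_width"])
go([604.7,-275.2,140],186.2,frm=P)
E
```

```text
[434.87287311 363.5069026  138.89854767] [-1.79962615e+02 -5.69687062e-02 -1.73879851e+02] 53.751719627970296
spin -0.0014 off [-0.0999 -0.6533 -0.0011] min rows 11 spinrows 1
```

Emit:
{"op": "arm_command", "data": {"motion": [{"offset": [-0.0067,-0.0436,0],"spin": 0},{"offset": [-0.0067,-0.0436,0],"spin": 0},{"offset": [-0.0067,-0.0436,0],"spin": 0},{"offset": [-0.0067,-0.0436,0],"spin": 0},{"offset": [-0.0067,-0.0436,0],"spin": 0}]}}

```text
time_s: 35.75
ee_pos: [492.3, 149.4, 139.4]
ee_rot: [180.0, -0.0, -173.9]
force: [1.4, -0.3, -2.3]
gripper_width: 54.4
gripper_force: 20.0
```

Emit:
{"op": "arm_command", "data": {"motion": [{"offset": [-0.0067,-0.0436,0],"spin": 0},{"offset": [-0.0067,-0.0436,0],"spin": 0},{"offset": [-0.0067,-0.0436,0],"spin": 0},{"offset": [-0.0067,-0.0436,0],"spin": 0},{"offset": [-0.0067,-0.0436,0],"spin": 0}]}}

```text
time_s: 36.38
ee_pos: [549.1, -63.8, 139.3]
ee_rot: [180.0, -0.0, -173.9]
force: [0.0, 0.3, -2.2]
gripper_width: 53.7
gripper_force: 20.0
```

Emit:
{"op": "arm_command", "data": {"motion": [{"offset": [-0.0067,-0.0436,0],"spin": 0},{"offset": [-0.0067,-0.0436,0],"spin": 0},{"offset": [-0.0066,-0.0435,0],"spin": 0},{"offset": [-0.0066,-0.0435,0],"spin": 0},{"offset": [-0.0065,-0.0435,0],"spin": 0}]}}

```text
time_s: 37.0
ee_pos: [605.5, -276.6, 139.0]
ee_rot: [180.0, -0.0, -173.9]
force: [-0.2, -0.4, -2.8]
gripper_width: 54.0
gripper_force: 20.0
```

Emit:
{"op": "arm_command", "data": {"motion": [{"offset": [0,0,0.035],"spin": 0},{"offset": [0,0,0.035],"spin": 0},{"offset": [0,0,0.01],"spin": 0},{"offset": [0,0,0],"spin": 0},{"offset": [0,0,0],"spin": 0}]}}

```text
time_s: 37.62
ee_pos: [606.5, -275.5, 61.2]
ee_rot: [-179.9, 0.2, -173.8]
force: [0.6, -0.0, -2.1]
gripper_width: 54.0
gripper_force: 20.0
```

```bash
python3 - <<'E'
from h import *
P=np.mean([ (env.grab_frame("scene"),env.state()["ee_pos"])[1] for _ in range(4)],0); s=env.state();print(P,s["force"],s["ee_rot"])
go([604.7,-275.2,40],186.2,frm=P)
E
```

```text
[ 606.21537128 -275.45439607   61.06774507] [-0.17619895 -0.40777786 -3.15382925] [-1.79943205e+02  1.01751796e-01 -1.73792182e+02]
spin 0.0001 off [0.0015 0.0004 0.0211] min rows 1 spinrows 1
```

Emit:
{"op": "arm_command", "data": {"motion": [{"offset": [0.0005,0,0.007],"spin": 0},{"offset": [0,0,0.005],"spin": 0},{"offset": [0,0,0],"spin": 0}]}}

```text
time_s: 38.2
ee_pos: [604.3, -275.0, 46.6]
ee_rot: [179.9, -0.1, -173.8]
force: [1.2, 0.6, -2.7]
gripper_width: 54.3
gripper_force: 20.0
```

Emit:
{"op": "arm_command", "data": {"motion": [{"offset": [0,0,0.004],"spin": 0},{"offset": [0,0,0.0025],"spin": 0},{"offset": [0,0,0],"spin": 0}]}}

```text
time_s: 38.58
ee_pos: [604.7, -275.2, 40.7]
ee_rot: [180.0, -0.0, -173.8]
force: [0.3, -0.5, -2.5]
gripper_width: 53.8
gripper_force: 20.0
```

Emit:
{"op": "arm_command", "data": {"motion": [{"offset": [0,0,0],"spin": 0},{"offset": [0,0,0],"spin": 0},{"offset": [0,0,-0.03],"spin": 0},{"offset": [0,0,-0.04],"spin": 0},{"offset": [0,0,-0.05],"spin": 0}], "jaw": 0.068}}

```text
time_s: 39.2
ee_pos: [604.5, -275.1, 161.7]
ee_rot: [180.0, -0.1, -173.8]
force: [0.4, -0.8, 0.2]
gripper_width: 68.1
gripper_force: 0.0
```

Emit:
{"op": "arm_command", "data": {"motion": [{"offset": [0.04,0.025,-0.02],"spin": 0},{"offset": [0.045,0.025,-0.03],"spin": 0},{"offset": [0.045,0.025,-0.03],"spin": 0},{"offset": [0.045,0.02,-0.03],"spin": 0},{"offset": [0,0,0],"spin": 0}], "jaw": 0.04}}

```text
time_s: 39.83
ee_pos: [419.3, -199.3, 274.5]
ee_rot: [-179.8, 0.3, -173.8]
force: [0.8, 0.2, 0.7]
gripper_width: 40.1
gripper_force: 0.0
```

```bash
python3 - <<'E'
from h import *
look("t11",box=(150,300,280,470),f=4); s=env.state(); print(s["ee_pos"],s["ee_rot"][2])
d=np.load("t11.npy");P=cloud("top",d)
for q in env.pinpoint("top","lid_handle")[:2]: print(np.round(q["location"]),q["score"],at_z("top",q["location"],215).round(1))
m=(P[...,2]>205)&(P[...,2]<245)&(P[...,0]>690)&(P[...,0]<770)&(abs(P[...,1]+130)<45); T=P[m]; print(len(T),T.min(0),T.max(0),T.mean(0))
E
```

```text
rect top 36.6 tilt [-0.011 -0.   ] rel [-1.4 -2.3] [74.2 49.3] 2.0
obl top 50.3 tilt [ 0.002 -0.009] rel [ 0.5 -1.9] [41.  95.2] 89.6
round top 48.5 tilt [ 0.006 -0.009] rel [-1.1 -1.8] [61.6 60.8] 85.8
hex top 67.8 tilt [-0.008 -0.004] rel [ 0.1 -0.7] [58.3 52.8] 0.4
[ 421.19956836 -199.93421215  270.89874098] -173.80102925883193
[372. 183.] 0.75 [ 721.3 -130.7  215. ]
[391. 246.] 0.48 [ 579.3 -177.4  215. ]
87 [ 711.33594886 -137.2947438   206.01617415] [ 740.93030446 -122.8408722   233.22973793] [ 724.86797017 -129.93057091  224.73266453]
```

View pics/t11.png

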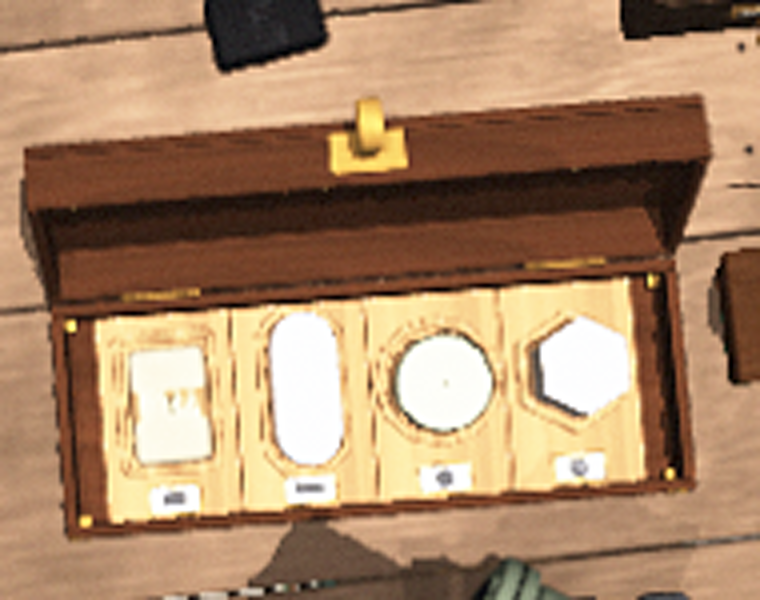

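All four samples are seated and level in their own nests: soap (170,405), oblong (307,388), tin (445,383), jar (582,367). The pull shows at (369,120). Next I close the lid.

```bash
python3 - <<'E'
from h import *
P=np.mean([ (env.grab_frame("scene"),env.state()["ee_pos"])[1] for _ in range(3)],0); print(P)
go([726.5,-129.3,275],186.2,frm=P)
t=np.linspace(1.85,0,21); q=np.stack([-186*np.cos(t)+20*np.sin(t),186*np.sin(t)+20*np.cos(t)],-1); print((-np.diff(q,axis=0)/1000).round(4).tolist())
E
```

```text
[ 421.24312778 -199.92554119  269.9256789 ]
spin 0.0002 off [-0.3111  0.0372 -0.0051] min rows 6 spinrows 1
[[0.0163, -0.0058], [0.0168, -0.0042], [0.0171, -0.0027], [0.0173, -0.0011], [0.0173, 0.0005], [0.0172, 0.0021], [0.0169, 0.0037], [0.0165, 0.0052], [0.0159, 0.0067], [0.0152, 0.0082], [0.0144, 0.0096], [0.0135, 0.0108], [0.0124, 0.012], [0.0113, 0.0131], [0.01, 0.0141], [0.0086, 0.015], [0.0072, 0.0157], [0.0057, 0.0163], [0.0042, 0.0168], [0.0026, 0.0171]]
```

Emit:
{"op": "arm_command", "data": {"motion": [{"offset": [-0.04,0.005,-0.005],"spin": 0},{"offset": [-0.04,0.005,0],"spin": 0},{"offset": [-0.04,0.005,0],"spin": 0},{"offset": [-0.04,0.005,0],"spin": 0},{"offset": [-0.04,0.005,0],"spin": 0}]}}

```text
time_s: 40.8
ee_pos: [618.5, -152.9, 274.6]
ee_rot: [180.0, -0.1, -173.8]
force: [0.1, -0.1, -0.1]
gripper_width: 39.8
gripper_force: 0.0
```

Emit:
{"op": "arm_command", "data": {"motion": [{"offset": [-0.04,0.005,0],"spin": 0},{"offset": [-0.04,0.005,0],"spin": 0},{"offset": [-0.0311,0.0022,0],"spin": 0},{"offset": [0,0,0],"spin": 0},{"offset": [0,0,0],"spin": 0}]}}

```text
time_s: 41.42
ee_pos: [725.6, -129.3, 274.8]
ee_rot: [180.0, -0.1, -173.8]
force: [-0.3, 0.5, 0.8]
gripper_width: 40.4
gripper_force: 0.0
```

```bash
python3 - <<'E'
from h import *
P=np.mean([ (env.grab_frame("scene"),env.state()["ee_pos"])[1] for _ in range(4)],0); print(P)
go([726.5,-129.3,208.3],186.2,frm=P)
E
```

```text
[ 725.22797786 -129.48617429  276.13415032]
spin -0.0006 off [-0.0013  0.      0.0678] min rows 2 spinrows 1
```

Emit:
{"op": "arm_command", "data": {"motion": [{"offset": [-0.001,0,0.025],"spin": 0},{"offset": [0,0,0.025],"spin": 0},{"offset": [0,0,0.0165],"spin": 0},{"offset": [0,0,0],"spin": 0}]}}

```text
time_s: 42.12
ee_pos: [726.0, -129.1, 208.4]
ee_rot: [179.9, -0.1, -173.8]
force: [0.1, -0.5, -0.3]
gripper_width: 40.1
gripper_force: 0.0
```

Emit:
{"op": "arm_command", "data": {"motion": [{"offset": [0,0,0],"spin": 0},{"offset": [0,0,0],"spin": 0},{"offset": [0,0,0],"spin": 0},{"offset": [0,0,0],"spin": 0},{"offset": [0,0,0],"spin": 0}], "jaw": 0, "newtons": 30}}

```text
time_s: 42.75
ee_pos: [727.3, -127.6, 210.5]
ee_rot: [179.9, 0.1, -173.8]
force: [0.5, 6.1, 3.0]
gripper_width: 13.8
gripper_force: 30.0
```

Gripped (13.8 mm). I'll start the slow closing arc with a small y correction.

Emit:
{"op": "arm_command", "data": {"motion": [{"offset": [0.0163,0.002,-0.0058],"spin": 0},{"offset": [0.0168,0,-0.0042],"spin": 0},{"offset": [0.0171,0,-0.0027],"spin": 0},{"offset": [0.0173,0,-0.0011],"spin": 0},{"offset": [0.0173,0,0.0005],"spin": 0}]}}

```text
time_s: 43.38
ee_pos: [643.6, -136.4, 223.9]
ee_rot: [-179.9, 0.3, -173.8]
force: [1.9, 1.4, 0.5]
gripper_width: 14.2
gripper_force: 30.0
```

Emit:
{"op": "arm_command", "data": {"motion": [{"offset": [0.0172,0,0.0021],"spin": 0},{"offset": [0.0169,0,0.0037],"spin": 0},{"offset": [0.0165,0,0.0052],"spin": 0},{"offset": [0.0159,0,0.0067],"spin": 0},{"offset": [0.0152,0,0.0082],"spin": 0}]}}

```text
time_s: 44.0
ee_pos: [561.4, -145.2, 198.8]
ee_rot: [-179.9, 0.2, -173.8]
force: [-1.2, 2.6, 5.8]
gripper_width: 13.9
gripper_force: 30.0
```

Emit:
{"op": "arm_command", "data": {"motion": [{"offset": [0.0144,0,0.0096],"spin": 0},{"offset": [0.0135,0,0.0108],"spin": 0},{"offset": [0.0124,0,0.012],"spin": 0},{"offset": [0.0113,0,0.0131],"spin": 0},{"offset": [0.01,0,0.0141],"spin": 0}]}}

```text
time_s: 44.62
ee_pos: [498.0, -151.9, 137.7]
ee_rot: [-180.0, -0.1, -173.8]
force: [-4.3, 1.0, 4.8]
gripper_width: 13.9
gripper_force: 30.0
```

Emit:
{"op": "arm_command", "data": {"motion": [{"offset": [0.0086,0,0.015],"spin": 0},{"offset": [0.0072,0,0.0157],"spin": 0},{"offset": [0.0057,0,0.0163],"spin": 0},{"offset": [0.0042,0,0.0168],"spin": 0},{"offset": [0.0026,0,0.0171],"spin": 0}]}}

```text
time_s: 45.25
ee_pos: [468.8, -155.0, 55.6]
ee_rot: [180.0, -0.3, -173.8]
force: [-6.4, -0.1, 0.8]
gripper_width: 13.7
gripper_force: 30.0
```

Emit:
{"op": "arm_command", "data": {"motion": [{"offset": [0,0,0.002],"spin": 0},{"offset": [0,0,0],"spin": 0}]}}

```text
time_s: 45.5
ee_pos: [468.5, -155.0, 53.6]
ee_rot: [179.9, -0.4, -173.8]
force: [-8.1, -2.2, -1.5]
gripper_width: 13.9
gripper_force: 30.0
```

The lid is down. I'll release, back off and check.

Emit:
{"op": "arm_command", "data": {"motion": [{"offset": [0,0,0],"spin": 0},{"offset": [0,0,0],"spin": 0},{"offset": [0,0,0],"spin": 0},{"offset": [0,0,-0.03],"spin": 0},{"offset": [0,0,-0.05],"spin": 0}], "jaw": 0.04}}

```text
time_s: 46.12
ee_pos: [470.9, -154.4, 134.1]
ee_rot: [179.9, -0.2, -173.8]
force: [0.1, -0.1, 1.0]
gripper_width: 40.2
gripper_force: 0.0
```

Emit:
{"op": "arm_command", "data": {"motion": [{"offset": [0,0.01,-0.04],"spin": 0},{"offset": [0.03,0.03,-0.03],"spin": 0},{"offset": [0.03,0.03,0],"spin": 0},{"offset": [0.03,0.03,0],"spin": 0},{"offset": [0,0,0],"spin": 0}]}}

```text
time_s: 46.75
ee_pos: [369.5, -63.8, 204.7]
ee_rot: [180.0, 0.0, -173.7]
force: [0.8, -0.3, 0.7]
gripper_width: 39.9
gripper_force: 0.0
```

```bash
python3 - <<'E'
from h import *
p,d=env.grab_frame("top"); P=cloud("top",d); q,_=env.grab_frame("scene")
m=(d>0)&(P[...,2]>70)&(P[...,2]<110)&(P[...,0]>500)&(P[...,0]<670)&(P[...,1]>-330)&(P[...,1]<40); T=P[m]
A=np.c_[T[:,:2]-T[:,:2].mean(0),np.ones(len(T))]; print(np.linalg.lstsq(A,T[:,2],rcond=None)[0],len(T))
for b in blobs("top",d): print(*b[:3])
cv2.imwrite("pics/s12.png",cv2.resize(q[180:340,160:440],None,fx=2.8,fy=2.8)); s=env.state(); print(s["ee_pos"],s["force"],s["gripper_width"])
E
```

```text
[ 4.81962229e-03 -4.81516488e-04  8.14407811e+01] 8726
[492.0, 144.0] 192.7 (849.0, -455.7)
[346.0, 155.0] 29.6 (827.7, -71.9)
[257.0, 173.0] 96.8 (776.0, 162.7)
[159.0, 188.0] 59.3 (728.6, 418.0)
[215.0, 191.0] 150.9 (719.9, 263.6)
[514.0, 223.0] 168.7 (653.7, -499.9)
[373.0, 249.0] 86.9 (580.8, -146.0)
[518.0, 273.0] 134.0 (527.7, -500.9)
[549.0, 315.0] 100.0 (433.7, -602.6)
[289.0, 329.0] 15.3 (364.5, 63.0)
[306.0, 322.0] 13.5 (389.1, 20.5)
[170.0, 344.0] 59.8 (322.6, 370.2)
[372.18574598 -65.14191239 204.96510951] [1.01932145 0.49259077 0.36810627] 40.218885993041006
```

View pics/s12.png

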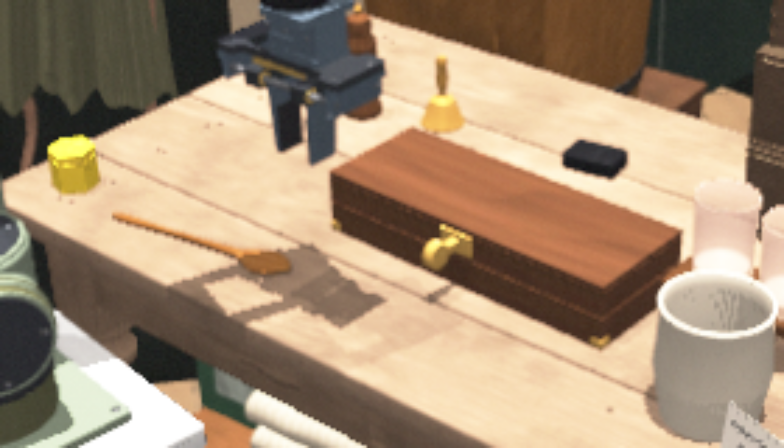

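The lid is flush and level (slope 0.005, same height as at the start). The bell, mill and jug have not moved, and the gripper is clear of everything. I'll hand the job in.

```bash
python3 -c "from workcell import env; print(env.job_done())"
```

```text
the job is handed in; nothing more can be done
None
```

The job is handed in, though no verdict came back: all four samples sat level in their own nests in the last look before closing, the lid was brought down by hand and is fully shut, and the bell, pepper mill and jug have not moved.

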